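Stand the fallen rabbit feeder up and pack its cakes home

TASK

The rabbits' feeder tube has been knocked over and its two pressed-hay cakes have slid up from the bottom. Stand it upright near the middle of the terracotta tile, setting it down without a bang, and let go of it; then take the wooden tamper from the stoneware crock, press the cakes down the tube until they sit firmly on the bottom without crushing them, and put the tamper back in the crock, foot down. Leave the other things on the bench where they are.

Things in the scene. Friction and masses are not known exactly. Their poses are not given: they have to be found in the camera images.
- feeder_center (a point): Centre of the feeder, on its axis, 75 mm from either end; it starts lying on its side on the bench. z runs along the tube from foot to mouth; x and y are square to the flat sides of foot and head. 150 mm long, 0.4 kg, heaviest at the foot: a solid dark cast-stone foot 58 x 58 x 22 mm, then a clear tube 52 mm in outer, 46 mm in inner diameter. Lying, its axis is level, 29 mm above the bench.
- feeder_head (a point): Centre of the feeder's square white plastic head, on its axis, 60 mm beyond the feeder's centre. The head is 58 x 58 mm across its flat sides, 30 mm long, with a round 46 mm opening right through: its outer end is the feeder's mouth. The floor inside the tube is 22 mm above the foot's underside.
- cakes (a joint): How far the cakes have slid up inside the feeder's tube: 0 m when they sit on the tube's floor, up to 0.05 m. They move only along the tube and stay where they are left.
- cakes_top (a point): Centre of the upper face (towards the mouth) of the stack of two hay-coloured pressed cakes in the tube, 43 mm in diameter, 50 mm high together: 72 mm above the foot's underside when home. A snug fit: they slide under about 5 N and come to a hard stop on the floor. Press them there with about 10 to 30 N; 100 N would crush them.
- tile_top (a point): Centre of the upper face of the square terracotta feeding tile, 170 x 170 mm, which lies fixed flat on the bench, its upper face 10 mm above the bench. z up; x and y along its sides.
- crock_mouth (a point): Centre of the mouth of the cream stoneware crock that holds the tamper: a straight round pot fixed on the bench, 95 mm tall, 72 mm in outer and 60 mm in inner diameter, inner floor 87 mm below this point. z up.
- tamper_center (a point): Centre of the wooden tamper, on its axis half-way along its 190 mm. z runs from foot to handle. Foot: a disc 34 mm in diameter, 14 mm thick; shaft: 16 mm in diameter; handle: 26 mm in diameter, from 27 to 95 mm beyond this point. 0.1 kg. It starts loose in the crock, leaning about 24 degrees from vertical against the rim.
- tamper_foot (a point): Centre of the flat underside of the tamper's foot, 95 mm from the tamper's centre.
- jar_center (a point): Centre of the glass clip-top jar, 84 mm in diameter, 137 mm tall, standing loose on the white turntable (260 mm in diameter, top 22 mm above the bench). Not to be disturbed.
- bowl_center (a point): Centre of the white ceramic bowl, 116 mm in diameter, 50 mm tall, standing loose on the turntable. Not to be disturbed.
- dustpan_center (a point): Middle of the red plastic dustpan's pan (190 x 210 mm, 50 mm high, handle 110 mm long to its +x side), lying loose on the bench. Not to be disturbed.
- brush_center (a point): Hand brush, 275 mm long along its x axis, 50 mm wide and 51 mm high, lying loose; this point is between its head (+x) and handle (-x). Not to be disturbed.
- water_bottle_center (a point): Centre of a drinking bottle standing loose upside down on its cap, 66 mm in diameter, 135 mm tall. Not to be disturbed.
Things that resemble listed ones, but are neither listed nor needed, are in the scene too. What is shaped like the part that bears tamper_center but purple is not meant.

How it is judged (in metres and radians):
On the way, in this order (a step that is already met when the one before it is completed fails the run):
1. the feeder stands upright on the tile, let go (angle between feeder_center's own z axis and vertical below 0.06 rad and horizontal distance between feeder_center and tile_top below 0.04 m and z of feeder_center in the frame of tile_top between 0.065 and 0.085 m and contact force between feeder and the fingers below 0.3 N and linear speed of feeder below 0.02 m/s), for 0.3 s.
2. the tamper presses the cakes firmly on the tube's floor (value of joint cakes below 0.003 m and contact force between tamper and cakes above 6 N), for 0.04 s.
At the end, for the whole second after the job is handed in: The feeder stands at rest on the tile, within 3.4 degrees of upright and its centre within 40 mm of the tile's centre; the cakes are within 4 mm of the tube's floor; the tamper stands at rest in the crock with its foot at the bottom (at least 60 mm below the crock's mouth) (angle between feeder_center's own z axis and vertical below 0.06 rad and horizontal distance between feeder_center and tile_top below 0.04 m and z of feeder_center in the frame of tile_top between 0.065 and 0.085 m and value of joint cakes below 0.004 m and horizontal distance between tamper_foot and crock_mouth below 0.03 m and z of tamper_foot in the frame of crock_mouth below -0.06 m and linear speed of feeder below 0.02 m/s and linear speed of tamper below 0.03 m/s); the robot touches nothing.
It fails at once if one of the other things on the bench (jar, bowl, dustpan, brush, water bottle) is moved more than 30 mm (distance of any of jar_center, bowl_center, dustpan_center, brush_center, water_bottle_center from where it was at the start of the episode above 0.03 m).
It fails at once if the cakes are crushed: pressed with more than 100 N (contact force between tamper and cakes above 100 N).
It fails at once if the feeder is dropped or falls over: it moves faster than 0.25 m/s with nothing holding it (linear speed of feeder above 0.25 m/s and contact force between feeder and the fingers below 0.1 N).
It also fails if it takes over 62 s, if anything falls off the work surface, if the arm or the gripper's body presses on something with over 40 N, if the wrist force passes 120 N, or if a joint passes its speed limit or range.

ROBOT

A 6-joint arm with a two-finger parallel gripper is mounted at the origin on the work surface. World frame = base frame: x ahead of the robot, y to its left, z up, the work surface at z = 0. Lengths are in mm, angles in rad, forces in N, time in s.
With the tool pointing down it reaches from about 300 to 775 mm from the base axis. Payload 14.6 kg.
Tool frame: the origin (TCP) lies on the centre line of the jaws, within the pads' length; the fingertips stand 19 mm ahead of it and the grasp point (between the pads) is the TCP; z points along the fingers, y is the direction in which the jaws open and shut (so a half turn about z gives the same grasp; the last joint's range is limited). The gripper opens to 85 mm and grips with 20 to 120 N. Pads are 22 mm wide; open, the fingers measure 114 mm over their backs; the gripper's body (76 mm by 85 mm) begins 54 mm behind the grasp point. The pads swing forward as they close: fully open they stand 13 mm farther back than shut.
Start: joints at [1.041, 0.3, 1.521, -0, 1.321, -0.067], TCP at [245.546, 492.135, 250.281] pointing down, gripper open.
Joint ranges: [-3.03, 3.03], [-0.79, 2.21], [0.23, 2.52], [-1.04, 4.18], [0, 3.07], [-2.55, 2.55]. Speed limits (rad/s): [2.22, 2.22, 2.57, 3.14, 3.14, 3.14].

INTERFACE

Orientations are given as [roll, pitch, yaw] about the fixed x, y, z axes, in that order (R = Rz(yaw) Ry(pitch) Rx(roll)).
In Python, from station import manip gives the robot as it stands. The module is installed in compiled form; this text tells all that it offers.
- The arm moves only by the tool servo_tool, never from a script. Its argument "moves" is a list of rows, each an object with "dr": the turn, a rotation vector about the world's x, y, z in rad, a list of three; "travel": the shift along the world's x, y, z in mm, a list of three; "jaw": the closure, from 0 (fully open) to 1 (shut). In form: [{"dr": [rx, ry, rz], "travel": [x, y, z], "jaw": jaw}, ...]. A call has 1 to 20 rows; each row is the pose to reach, as a shift and turn from the pose commanded when the call began; what a row does not reach only later rows make up. A row lasts 1/8 s, in which the tool goes at most 62.5 mm and 10.7 degrees, less where a joint would pass 70% of its speed; a pose out of reach is approached as far as the arm can. A call with a gripper value outside its range is refused whole. The fingers move at their own pace and stop on an object; "grip_force" is the grip in N (left out, the last holds). Time passes only in rows, so rows that repeat a pose let the fingers close. It gives the time, the measured TCP pose, the force and the opening at its end, in the units of the state.
- manip.sense(): the state, without advancing time (a new reading comes with each control period).
- manip.read_camera(name): name is "side" or "top" or "wrist"; returns a dict with "pixels" (480x640x3 uint8, red, green, blue), "range_z" (480x640 float32, mm along the optical axis (not along the pixel's ray), 0 where there is no reading), "fovy" (degrees; the focal length in pixels is half the picture's height over the tangent of half this angle, whatever the lens; pixels are square), "cx", "cy" (the principal point, pixels), "rvec" (rotation vector, rad) and "tvec" (3), from world to camera coordinates, as OpenCV has them; the wrist camera has in their place "tool_from_camera" (4x4, takes a point from camera to tool coordinates, whose origin is the TCP and whose axes are the flange's). Camera axes: x right, y down, z forward; pixel columns grow to the right and rows downward; lengths in mm; the calibration is good to about 2 mm. A picture is of the moment at which its call begins: read the wrist's pose just before it.
- manip.job_done(): hands the job in, once; it reports no verdict.
The state is a dict: "t": time; "joint_pos": joint angles; "joint_vel": joint speeds; "tau": joint torques, N m; "eef_pos": TCP position; "eef_rot": TCP orientation; "contact_force": force on the tool from outside, world axes, zero at the start; "wrist_torque": the same for the moment, N m; "grip_width": opening from 0.0 (shut) to 1.0 (fully open).
Only numpy, scipy, OpenCV 4.12 (cv2) and the standard library are available. Lean on these libraries where they do the work, as an engineer would, in place of code of your own. Each camera call takes 0.05 s, during which the arm holds its last target.

## Working session

There is one attempt and no reset: what is moved stays moved. The work goes in short steps, Python scripts to look and compute and a tool call to move; the robot and the scene stay as the last step left them, time stands still between calls to the robot, and variables do not carry over. Pictures are saved under pics/ and viewed, and the job is handed in when it is done.

Besides the shell and the picture viewer there is one more tool, called after ">>>" as name(argument=value, ...) on one line, values as JSON. servo_tool: Moves the arm, as the interface text tells. Its arguments: {"type":"object","properties":{"moves":{"type":"array","items":{"type":"object","properties":{"dr":{"type":"array","items":{"type":"number"}},"travel":{"type":"array","items":{"type":"number"}},"jaw":{"type":"number"}}}},"grip_force":{"type":"number"}},"required":["moves"]}

```bash
mkdir -p pics
cat > h.py <<'E'
import numpy as np, cv2, pickle
from station import manip
from scipy.spatial.transform import Rotation as R
def cap(n,tag):
    s=manip.sense(); c=manip.read_camera(n); c['s']=s
    cv2.imwrite(f'pics/{tag}.png',c['pixels'][:,:,::-1]); pickle.dump(c,open(f'pics/{tag}.pkl','wb')); return c
def load(tag): return pickle.load(open(f'pics/{tag}.pkl','rb'))
def cloud(c):
    f=240/np.tan(np.radians(c['fovy'])/2); Z=c['range_z'].astype(float)
    v,u=np.mgrid[0:480,0:640]
    P=np.stack([(u-c['cx'])/f*Z,(v-c['cy'])/f*Z,Z],-1)
    if 'rvec' in c:
        Rm=cv2.Rodrigues(np.array(c['rvec'],float))[0]; W=(P-np.array(c['tvec']).ravel())@Rm
    else:
        T=np.array(c['tool_from_camera']); Q=P@T[:3,:3].T+T[:3,3]
        W=Q@R.from_euler('xyz',c['s']['eef_rot']).as_matrix().T+np.array(c['s']['eef_pos'])
    W[Z==0]=np.nan; return W
def proj(c,X):
    f=240/np.tan(np.radians(c['fovy'])/2)
    X=np.atleast_2d(X).astype(float)
    if 'rvec' in c:
        P=X@cv2.Rodrigues(np.array(c['rvec'],float))[0].T+np.array(c['tvec']).ravel()
    else:
        T=np.array(c['tool_from_camera']); Q=(X-np.array(c['s']['eef_pos']))@R.from_euler('xyz',c['s']['eef_rot']).as_matrix()
        P=(Q-T[:3,3])@T[:3,:3]
    return P[:,:2]/P[:,2:]*f+[c['cx'],c['cy']]
E
python3 - <<'E'
from h import *
for n in ['side','top','wrist']:
    c=cap(n,n+'0'); print(n,c['fovy'],c['cx'],c['cy'],c.get('rvec'),c.get('tvec'),c.get('tool_from_camera'))
print(manip.sense())
E
```

```text
side 57.35092795946246 317.7821037742157 237.01112395546704 [2.21936595 0.00476035 0.02954767] [-569.60598462   28.18481617 1035.59676878] None
top 57.50949980541007 319.24168341996744 240.69659249848502 [ 2.14897884 -2.1880636   0.08542774] [ -20.63726797  588.99723913 1054.83014523] None
wrist 71.827913237649 323.2896217785154 241.8921085698184 None None [[-6.66574889e-04 -9.53660922e-01 -3.00882704e-01  7.76697456e+01]
 [ 9.99999158e-01 -9.70633530e-04  8.61069566e-04  5.83374503e-01]
 [-1.11321524e-03 -3.00881877e-01  9.53660766e-01 -1.23883655e+02]
 [ 0.00000000e+00  0.00000000e+00  0.00000000e+00  1.00000000e+00]]
{'t': 0.15, 'joint_pos': array([ 1.04139765e+00,  3.00377027e-01,  1.52149090e+00, -1.32707797e-06,
        1.32065960e+00, -6.66041840e-02]), 'joint_vel': array([ 0.00123421, -0.00037775, -0.00162318,  0.00075076, -0.00039208,
       -0.00046462]), 'tau': array([ 1.95905322e-04, -5.43665063e+01, -3.61889827e+01, -4.99371902e-05,
        3.16867066e-03, -5.53361542e-05]), 'eef_pos': array([245.46610264, 491.99421845, 249.81105086]), 'eef_rot': array([-3.14065976e+00, -6.09379986e-05,  2.67879846e+00]), 'contact_force': array([-0.55550735, -0.29542423, -0.00375918]), 'wrist_torque': array([ 0.01584814, -0.01395224, -0.03016538]), 'grip_width': 1.0018750971063664}
```

View pics/side0.png

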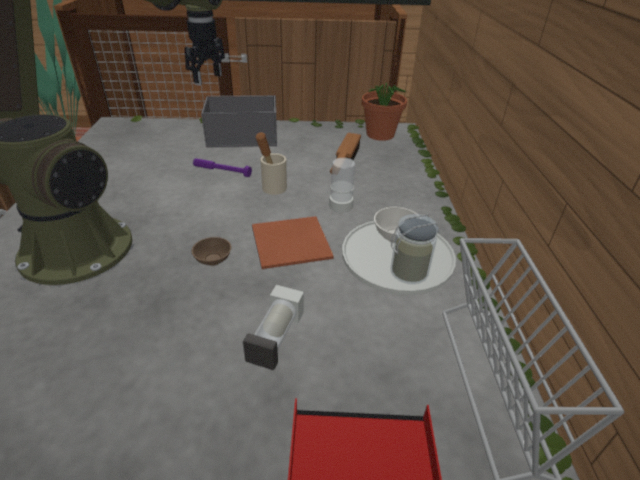

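View pics/top0.png

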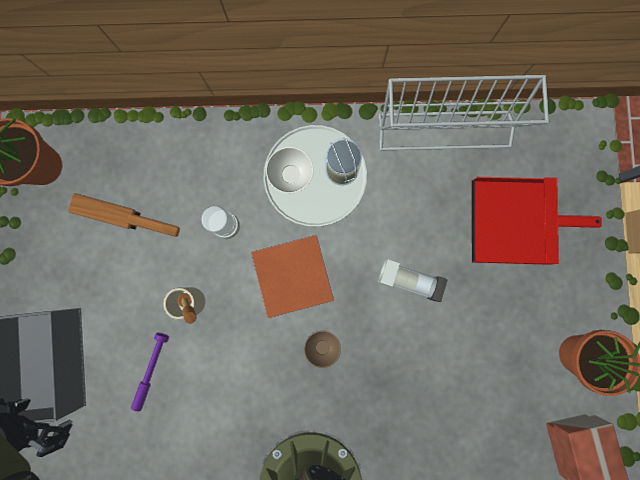

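View pics/wrist0.png

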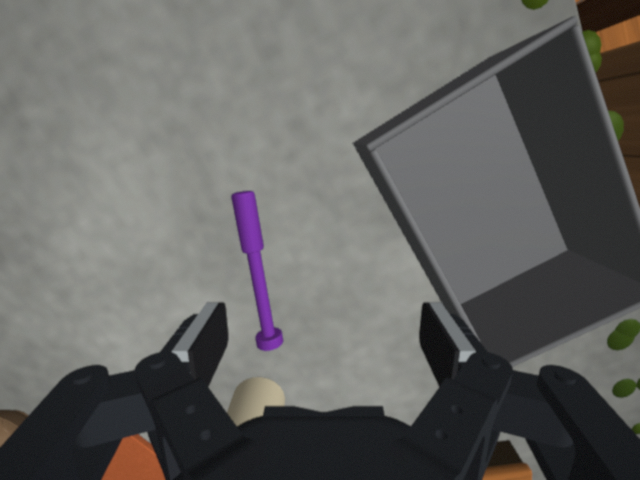

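Side view: the feeder lies with its dark foot at (262,350) and white head at (286,303). The crock is at (273,173) with the wooden tamper handle at (263,145), and the tile is at (291,241). In the top view the feeder runs from (391,272) at the head to (438,288) at the foot, the crock is at (180,303), and the tile at (292,276).

Candidates for the tamper are the wooden one in the crock (top 186,303), the purple one on the bench (top 150,372), and the brush (top 120,213). I choose the wooden one in the crock. For the feeder, the water bottle (top 220,221) is the only lookalike. For the crock, the brown bowl (322,348) and flowerpots could be confused with it.

Run:
```python
from h import *
for n in ['top0','side0']:
    c=load(n);W=cloud(c);z=W[...,2];hsv=cv2.cvtColor(c['pixels'],cv2.COLOR_RGB2HSV)
    ok=~np.isnan(z)
    def box(x0,x1,y0,y1,z0,z1): return ok&(W[...,0]>x0)&(W[...,0]<x1)&(W[...,1]>y0)&(W[...,1]<y1)&(z>z0)&(z<z1)
    bench=box(250,600,-300,300,-8,8);print(n,'bench z',np.median(z[bench]))
    px={'top0':{'head':(391,272),'foot':(438,288),'tile':(292,276),'crock':(172,303),'handle':(190,318),'bowl':(290,177),'jar':(343,160)},
        'side0':{'head':(286,296),'foot':(262,345),'tile':(291,241),'crock':(273,180),'handle':(263,137)}}[n]
    for k,(u,v) in px.items(): print(k,W[v,u].round(0))
    # tile
    m=(hsv[...,0]<15)&(hsv[...,1]>120)&box(250,600,-150,250,4,18)
    P=W[m][:,:2].astype(np.float32); print('tile',cv2.minAreaRect(P),np.median(z[m]))
    # feeder
    ft=W[px['foot'][1],px['foot'][0]]
    m=box(ft[0]-120,ft[0]+120,ft[1]-80,ft[1]+180,15,75)
    print('feeder',m.sum(),cv2.minAreaRect(W[m][:,:2].astype(np.float32)),np.percentile(z[m],[5,50,95]))
    # crock rim
    ck=W[px['crock'][1],px['crock'][0]]
    m=box(ck[0]-70,ck[0]+70,ck[1]-70,ck[1]+70,88,99)
    print('crock rim',m.sum(),cv2.minEnclosingCircle(W[m][:,:2].astype(np.float32)))
    m=box(ck[0]-120,ck[0]+120,ck[1]-120,ck[1]+120,105,250)
    print('tamper',m.sum()); Q=W[m]
    if len(Q):
        mu=Q.mean(0);d=np.linalg.svd(Q-mu)[2][0];print(mu,d, Q.min(0),Q.max(0))
c=load('top0');cv2.imwrite('pics/zt.png',np.hstack([cv2.resize(c['pixels'][240:340,140:240,::-1],(400,400),interpolation=2),cv2.resize(c['pixels'][230:330,360:460,::-1],(400,400),interpolation=2)]))
c=load('side0');cv2.imwrite('pics/zs.png',np.hstack([cv2.resize(c['pixels'][115:215,225:325,::-1],(400,400),interpolation=2),cv2.resize(c['pixels'][275:375,225:325,::-1],(400,400),interpolation=2)]))
```

```text
top0 bench z 0.12367539472296263
head [ 508. -202.   54.]
foot [ 468. -311.   58.]
tile [503.  38.  16.]
crock [443. 323.  54.]
handle [418. 238. 189.]
bowl [750.  39.  28.]
jar [755. -88. 156.]
tile ((503.6029052734375, 39.18408966064453), (168.4805450439453, 168.08155822753906), 13.961832046508789) 10.20117291953522
feeder 1448 ((487.208251953125, -254.80191040039062), (150.33489990234375, 58.03430938720703), 70.73741912841797) [38.59462686 53.93903106 60.16713671]
crock rim 244 ((445.11883544921875, 292.58905029296875), 36.19364929199219)
tamper 200
[425.64709364 243.71737264 176.67030568] [-0.32853409 -0.40406356  0.85369666] [408.71354853 226.33737002 107.89315807] [441.79630941 276.68394384 194.67606038]
side0 bench z -0.5569172950293191
head [ 506. -205.   57.]
foot [ 470. -323.   56.]
tile [505.  28.  11.]
crock [446. 256.  48.]
handle [428. 231. 187.]
tile ((503.5708923339844, 35.92610168457031), (166.89163208007812, 172.4167022705078), 13.746405601501465) 9.244851747545777
feeder 2472 ((485.8091735839844, -256.8954772949219), (153.62220764160156, 59.69981384277344), 70.57521057128906) [23.65648417 51.73824396 58.72830601]
crock rim 141 ((446.5443115234375, 289.5734558105469), 37.54194259643555)
tamper 253
[425.86957184 240.22522176 157.25456893] [ 0.18508844  0.31583873 -0.93058485] [406.44592514 223.35767232 106.46460193] [441.5880263  268.90918781 191.6902924 ]
```

View pics/zt.png

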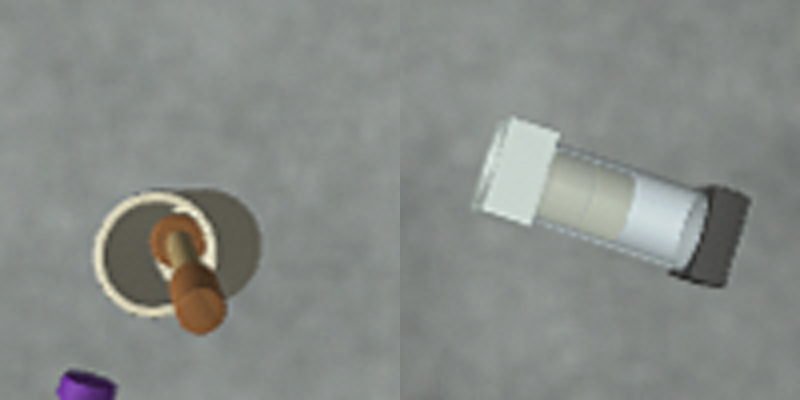

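View pics/zs.png

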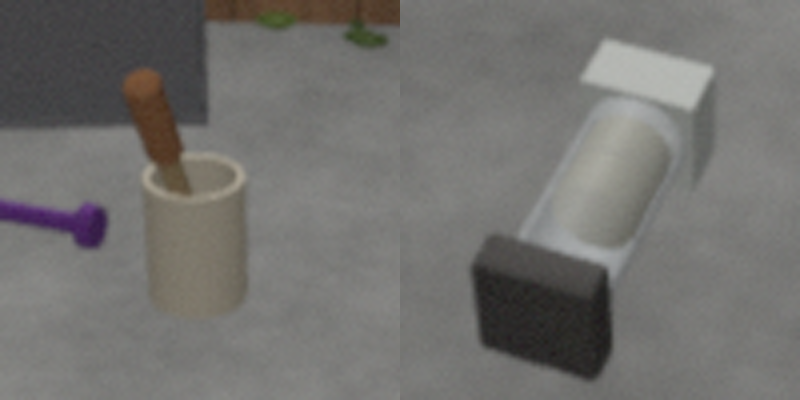

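Both crops agree: the wooden tamper leans towards -x,-y in the crock, and the feeder's head points to +y. The two views match on the feeder (centre about 486.5,-256, axis 70.7°), the tile (503.6,37.5) and the crock (446,291). I'm moving above the head.

>>> servo_tool(moves=[{"dr": [0,0,-0.1],"travel": [20,-20,40],"jaw": 0},{"dr": [0,0,-1.445],"travel": [260,-691,30],"jaw": 0},{"dr": [0,0,-1.445],"travel": [260,-691,30],"jaw": 0},{"dr": [0,0,-1.445],"travel": [260,-691,30],"jaw": 0},{"dr": [0,0,-1.445],"travel": [260,-691,30],"jaw": 0},{"dr": [0,0,-1.445],"travel": [260,-691,30],"jaw": 0},{"dr": [0,0,-1.445],"travel": [260,-691,30],"jaw": 0},{"dr": [0,0,-1.445],"travel": [260,-691,30],"jaw": 0},{"dr": [0,0,-1.445],"travel": [260,-691,30],"jaw": 0},{"dr": [0,0,-1.445],"travel": [260,-691,30],"jaw": 0},{"dr": [0,0,-1.445],"travel": [260,-691,30],"jaw": 0},{"dr": [0,0,-1.445],"travel": [260,-691,30],"jaw": 0},{"dr": [0,0,-1.445],"travel": [260,-691,30],"jaw": 0},{"dr": [0,0,-1.445],"travel": [260,-691,30],"jaw": 0},{"dr": [0,0,-1.445],"travel": [260,-691,30],"jaw": 0}])

```text
t: 2.02
eef_pos: [505.4, -198.1, 280.2]
eef_rot: [-3.141, -0.0, 1.234]
contact_force: [0.2, 0.3, 0.4]
grip_width: 1.002
```

Run:
```python
from h import *
c=cap('wrist','wrist1'); print(c['s']['t'],c['s']['eef_pos'],c['s']['eef_rot'],c['s']['joint_pos'])
W=cloud(c);z=W[...,2];ok=~np.isnan(z)
m=ok&(abs(W[...,0]-487)<110)&(abs(W[...,1]+256)<120)&(z>20)&(z<70)
print(m.sum(),cv2.minAreaRect(W[m][:,:2].astype(np.float32)),np.percentile(z[m],[5,50,95]))
for q in [(487,-256,29),(506,-199,59),(506,-199,29)]: print(proj(c,q))
```

```text
2.025 [ 505.3540472  -198.12531309  280.17376875] [-3.14118563e+00 -1.77012701e-04  1.23420392e+00] [-4.41170874e-01  2.62328624e-01  1.49901323e+00  1.36007870e-04
  1.38067408e+00 -1.04604232e-01]
5898 ((486.76019287109375, -253.90322875976562), (149.14300537109375, 57.99396514892578), 70.6727294921875) [39.41786618 54.42256708 59.09082503]
[[325.4734044  258.04718333]]
[[324.86348784 214.79804554]]
[[324.76690703 209.00629139]]
```

View pics/wrist1.png

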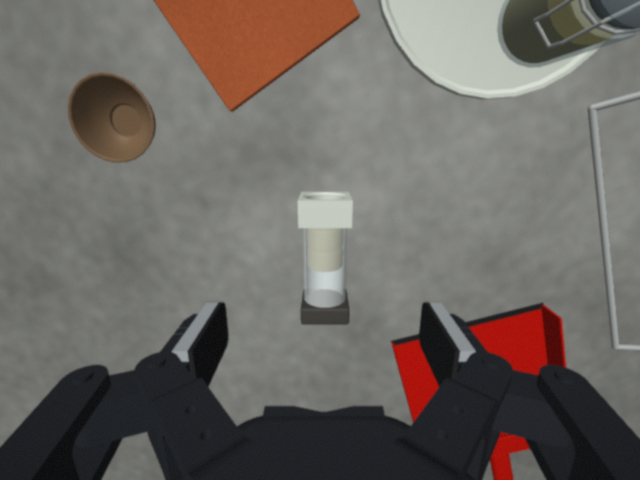

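The wrist view shows the feeder between the jaws' sides, head at (325,210), foot at (325,310), with the axis along the tool's x. It refines the centre to (486.8,-254.5). Next I tilt the tool 0.6 rad and go to the pre-grasp pose.

>>> servo_tool(moves=[{"dr": [-0.566,0.199,0],"travel": [22,60,-80],"jaw": 0},{"dr": [-0.566,0.199,0],"travel": [22,60,-160],"jaw": 0},{"dr": [-0.566,0.199,0],"travel": [22,60,-160],"jaw": 0},{"dr": [-0.566,0.199,0],"travel": [22,60,-160],"jaw": 0},{"dr": [-0.566,0.199,0],"travel": [22,60,-160],"jaw": 0},{"dr": [-0.566,0.199,0],"travel": [22,60,-160],"jaw": 0},{"dr": [-0.566,0.199,0],"travel": [22,60,-160],"jaw": 0}])

```text
t: 2.95
eef_pos: [527.9, -139.7, 122.1]
eef_rot: [3.139, 0.598, 1.231]
contact_force: [0.6, 0.1, -0.3]
grip_width: 1.002
```

```bash
cat >> h.py <<'E'
def fkR(q): 
    z=lambda a:R.from_euler('z',a); y=lambda a:R.from_euler('y',a)
    return z(q[0])*y(q[1]+q[2])*z(q[3])*y(q[4])*z(q[5]+np.pi/2)
E
python3 - <<'E'
from h import *
s=manip.sense(); q=s['joint_pos'];print(s['t'],s['eef_pos'],s['eef_rot'],q)
A=R.from_euler('xyz',s['eef_rot']);print((fkR(q).inv()*A).as_rotvec()); q2=q.copy();q2[3]*=-1;print((fkR(q2).inv()*A).as_rotvec()); print(A.as_matrix())
E
```

```text
2.95 [ 527.86160743 -139.69468116  122.06865601] [3.1387874  0.59828072 1.23055981] [-0.09863745  0.53337171  1.61282367 -0.62114766  1.22507156  0.52597826]
[-1.66533454e-16  3.33066907e-16  1.66533454e-16]
[-0.58680127 -1.01080739 -0.42098735]
[[ 0.27574635  0.94319931 -0.18530789]
 [ 0.77893786 -0.33221934 -0.5318704 ]
 [-0.56322266  0.00231799 -0.82630192]]
```

>>> servo_tool(moves=[{"dr": [0,0,0],"travel": [-7,-20,-30],"jaw": 0},{"dr": [0,0,0],"travel": [-14,-40,-61],"jaw": 0},{"dr": [0,0,0],"travel": [-21,-59,-91],"jaw": 0},{"dr": [0,0,0],"travel": [-21,-59,-91],"jaw": 0},{"dr": [0,0,0],"travel": [-21,-59,-91],"jaw": 0}])

```text
t: 3.58
eef_pos: [507.3, -197.9, 30.7]
eef_rot: [3.14, 0.6, 1.232]
contact_force: [0.5, 1.0, 0.4]
grip_width: 0.996
```

Run:
```python
from h import *
c=cap('side','side2'); s=c['s'];print(s['eef_pos'],s['contact_force'])
c2=cap('wrist','wrist2')
cv2.imwrite('pics/m2.png',np.hstack([cv2.resize(c['pixels'][230:380,200:350,::-1],(400,400)),cv2.resize(c2['pixels'][:,80:560,::-1],(400,400))]))
```

```text
[ 507.27852001 -197.93273212   30.73274539] [0.54981326 1.02772269 0.44758432]
```

View pics/m2.png

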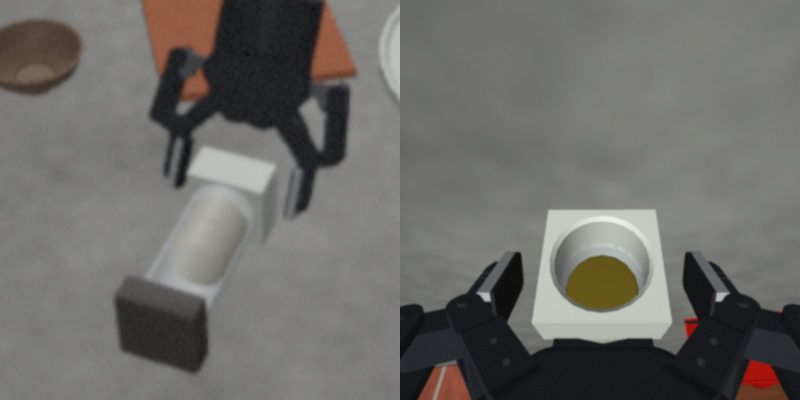

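The jaws straddle the white head symmetrically, with the mouth at about (605,265) in the right-hand crop. Closing now.

>>> servo_tool(moves=[{"dr": [0,0,0],"travel": [0,0,0],"jaw": 0.25},{"dr": [0,0,0],"travel": [0,0,0],"jaw": 0.35},{"dr": [0,0,0],"travel": [0,0,0],"jaw": 0.6},{"dr": [0,0,0],"travel": [0,0,0],"jaw": 0.8},{"dr": [0,0,0],"travel": [0,0,0],"jaw": 0.8},{"dr": [0,0,0],"travel": [0,0,0],"jaw": 0.8},{"dr": [0,0,0],"travel": [0,0,0],"jaw": 0.8}], grip_force=90)

```text
t: 4.55
eef_pos: [507.1, -197.5, 30.1]
eef_rot: [3.141, 0.6, 1.234]
contact_force: [-0.8, 4.2, 6.6]
grip_width: 0.666
```

Run:
```python
from h import *
import glob
from scipy.optimize import least_squares
s=manip.sense();print(s['contact_force'],s['wrist_torque'],s['eef_rot'])
D=[(np.array([1.04139765e+00,3.00377027e-01,1.52149090e+00,-1.3e-6,1.32065960e+00,-6.66e-02]),np.array([245.46610264,491.99421845,249.81105086]))]
D+=[(np.array([-4.41170874e-01,2.62328624e-01,1.49901323e+00,1.36e-4,1.38067408,-1.046e-01]),np.array([505.354,-198.125,280.174])),
(np.array([-0.09863745,0.53337171,1.61282367,-0.62114766,1.22507156,0.52597826]),np.array([527.86160743,-139.69468116,122.06865601])),(load('wrist2')['s']['joint_pos'],load('wrist2')['s']['eef_pos']),(s['joint_pos'],s['eef_pos'])]
def fk(p,q):
    x0,h,L2,L3,e,d=p; a=q[1]+q[2]
    r=x0+L2*np.sin(q[1])+L3*np.sin(a)+e*np.cos(a); z=h+L2*np.cos(q[1])+L3*np.cos(a)-e*np.sin(a)
    w=np.array([r*np.cos(q[0]),r*np.sin(q[0]),z]); return w+d*fkR(q).as_matrix()[:,2]
o=least_squares(lambda p:np.concatenate([fk(p,q)-x for q,x in D]),[0,300,400,400,0,250]);print(o.x,o.fun.round(2), np.linalg.svd(o.jac)[1])
```

```text
[-0.79493936  4.22454214  6.57893185] [ 0.26632141  0.21334432 -0.26914037] [3.14096431 0.5998969  1.23364466]
[  81.14218793  296.39058638  -25.96186697  425.93973998 -253.12808376
  160.16198601] [ 31.68 -18.33   0.99 -16.58 -32.65  -1.14   2.76  -0.94   0.21  -0.98
   0.34  -0.    -0.89   0.33  -0.05] [4.3232673  3.19950575 0.87967545 0.39784205 0.37463829 0.00785658]
```

```bash
cat >> h.py <<'E'
def fk(p,q):
    x0,h,L2,L3,e,d,y0,w5=p; a=q[1]+q[2]
    z_=lambda t:R.from_euler('z',t); y_=lambda t:R.from_euler('y',t)
    r=x0+L2*np.sin(q[1])+L3*np.sin(a)+e*np.cos(a); z=h+L2*np.cos(q[1])+L3*np.cos(a)-e*np.sin(a)
    w=z_(q[0]).apply([r,y0,z]); w=w+(z_(q[0])*y_(a)*z_(q[3])).apply([0,w5,0])
    return w+d*fkR(q).as_matrix()[:,2]
D0=[([1.04139765e+00,3.00377027e-01,1.52149090e+00,-1.3e-6,1.32065960e+00,-6.66e-02],[245.46610264,491.99421845,249.81105086]),
([-4.41170874e-01,2.62328624e-01,1.49901323e+00,1.36e-4,1.38067408,-1.046e-01],[505.354,-198.125,280.174]),
([-0.09863745,0.53337171,1.61282367,-0.62114766,1.22507156,0.52597826],[527.86160743,-139.69468116,122.06865601])]
E
python3 - <<'E'
from h import *
from scipy.optimize import least_squares
s=manip.sense()
D=D0+[(load('wrist2')['s']['joint_pos'],load('wrist2')['s']['eef_pos']),(s['joint_pos'],s['eef_pos'])]
D=[(np.array(a),np.array(b)) for a,b in D]
pri=np.array([0,300,400,400,0,250,0,36])
o=least_squares(lambda p:np.concatenate([fk(p,q)-x for q,x in D]+[(p-pri)*1e-3]),pri);print(o.x.round(1),o.fun.round(2), np.linalg.svd(o.jac)[1])
E
```

```text
[3.000e-01 2.216e+02 4.227e+02 4.474e+02 3.980e+01 2.258e+02 3.650e+01
 1.000e-01] [ 0.    0.    0.   -0.    0.   -0.   -0.    0.    0.    0.   -0.   -0.
  0.   -0.   -0.    0.   -0.08  0.02  0.05  0.04 -0.02  0.04 -0.04] [4.38644659 3.29550404 2.99647692 0.65254965 0.57741856 0.3946211
 0.07001479 0.00563769]
```

```bash
cat >> h.py <<'E'
from scipy.optimize import least_squares
KP=np.array([0.3,221.6,422.7,447.4,39.8,225.8,36.5,0.1])
LO=np.array([-3.03,-.79,.23,-1.04,0,-2.55]);HI=np.array([3.03,2.21,2.52,4.18,3.07,2.55])
def ik(pos,Rt,q0):
    def f(q): return np.concatenate([(fk(KP,q)-pos)/100,(fkR(q).inv()*Rt).as_rotvec(),])
    o=least_squares(f,np.clip(q0,LO+.01,HI-.01),bounds=(LO,HI)); return o.x,np.abs(o.fun).max()
E
python3 - <<'E'
from h import *
s=manip.sense();q0=s['joint_pos'];R0=R.from_euler('xyz',s['eef_rot']);k=np.array([-.9435,.331,0])
p0=s['eef_pos']
for psi in [0,-.4,-.8,-1.15]:
    q=q0;print('psi',psi)
    for f in np.linspace(0,1,9):
        Rt=R.from_rotvec([0,0,psi*f])*R.from_rotvec(-np.pi/2*k*f)*R0
        pos=p0+(np.array([503.6,37.5,180])-p0)*np.array([f,f,min(1,2*f)])
        q,e=ik(pos,Rt,q); print(f,q.round(2),round(e,4))
E
```

```text
psi 0
0.0 [-0.21  0.66  1.68 -0.71  1.02  0.58] 0.0
0.125 [-0.22  0.54  1.71 -0.48  1.    0.4 ] 0.0
0.25 [-0.25  0.43  1.72 -0.24  1.02  0.22] 0.0
0.375 [-0.28  0.35  1.73 -0.01  1.07  0.06] 0.0
0.5 [-0.31  0.28  1.73  0.2   1.13 -0.06] 0.0
0.625 [-0.34  0.27  1.77  0.42  1.13 -0.19] 0.0
0.75 [-0.36  0.28  1.82  0.64  1.15 -0.33] 0.0
0.875 [-0.38  0.3   1.87  0.86  1.18 -0.47] 0.0
1.0 [-0.38  0.34  1.92  1.06  1.24 -0.61] 0.0
psi -0.4
0.0 [-0.21  0.66  1.68 -0.71  1.02  0.58] 0.0
0.125 [-0.22  0.54  1.69 -0.47  1.02  0.43] 0.0
0.25 [-0.25  0.44  1.71 -0.24  1.04  0.31] 0.0
0.375 [-0.28  0.35  1.73 -0.01  1.07  0.21] 0.0
0.5 [-0.31  0.26  1.75  0.2   1.09  0.14] 0.0
0.625 [-0.33  0.23  1.83  0.43  1.03  0.04] 0.0
0.75 [-0.35  0.2   1.92  0.69  0.97 -0.1 ] 0.0
0.875 [-0.36  0.19  2.01  0.98  0.92 -0.29] 0.0
1.0 [-0.35  0.2   2.11  1.3   0.92 -0.52] 0.0
psi -0.8
0.0 [-0.21  0.66  1.68 -0.71  1.02  0.58] 0.0
0.125 [-0.23  0.55  1.68 -0.46  1.05  0.47] 0.0
0.25 [-0.25  0.45  1.7  -0.23  1.07  0.4 ] 0.0
0.375 [-0.28  0.35  1.73 -0.01  1.07  0.36] 0.0
0.5 [-0.3   0.24  1.77  0.19  1.05  0.34] 0.0
0.625 [-0.32  0.19  1.88  0.42  0.92  0.29] 0.0
0.75 [-0.32  0.13  2.    0.69  0.77  0.18] 0.0
0.875 [-0.29  0.09  2.12  1.06  0.63 -0.06] 0.0
1.0 [-0.23  0.08  2.24  1.64  0.53 -0.49] 0.0
psi -1.15
0.0 [-0.21  0.66  1.68 -0.71  1.02  0.58] 0.0
0.125 [-0.23  0.56  1.67 -0.45  1.06  0.5 ] 0.0
0.25 [-0.25  0.46  1.69 -0.22  1.09  0.48] 0.0
0.375 [-0.28  0.35  1.73 -0.01  1.07  0.49] 0.0
0.5 [-0.3   0.23  1.79  0.18  1.02  0.53] 0.0
0.625 [-0.29  0.16  1.91  0.37  0.83  0.55] 0.0
0.75 [-0.26  0.09  2.05  0.6   0.61  0.51] 0.0
0.875 [-0.18  0.04  2.18  0.99  0.34  0.3 ] 0.0
1.0 [-0.04  0.04  2.28  2.54  0.19 -1.05] 0.0
```

>>> servo_tool(moves=[{"dr": [0,0,0],"travel": [0,0,25],"jaw": 0.8},{"dr": [0,0,0],"travel": [0,0,60],"jaw": 0.8},{"dr": [0.15,-0.053,0],"travel": [0,10,90],"jaw": 0.8},{"dr": [0.3,-0.105,0],"travel": [0,20,120],"jaw": 0.8},{"dr": [0.45,-0.158,0],"travel": [0,30,140],"jaw": 0.8},{"dr": [0.6,-0.21,0],"travel": [0,40,160],"jaw": 0.8},{"dr": [0.75,-0.263,0],"travel": [0,50,170],"jaw": 0.8},{"dr": [0.9,-0.316,0],"travel": [0,60,170],"jaw": 0.8},{"dr": [1.05,-0.368,0],"travel": [0,70,170],"jaw": 0.8},{"dr": [1.2,-0.421,0],"travel": [0,80,170],"jaw": 0.8},{"dr": [1.35,-0.474,0],"travel": [0,90,170],"jaw": 0.8},{"dr": [1.482,-0.52,0],"travel": [0,110,170],"jaw": 0.8},{"dr": [1.482,-0.52,0],"travel": [-2,140,165],"jaw": 0.8},{"dr": [1.482,-0.52,0],"travel": [-3,170,160],"jaw": 0.8},{"dr": [1.482,-0.52,0],"travel": [-3,200,160],"jaw": 0.8},{"dr": [1.482,-0.52,0],"travel": [-3,225,160],"jaw": 0.8},{"dr": [1.482,-0.52,0],"travel": [-3,235,160],"jaw": 0.8},{"dr": [1.482,-0.52,0],"travel": [-3,235,160],"jaw": 0.8},{"dr": [1.482,-0.52,0],"travel": [-3,235,160],"jaw": 0.8}])

```text
t: 6.92
eef_pos: [503.7, 36.5, 189.3]
eef_rot: [3.141, -0.97, 1.234]
contact_force: [-0.0, -0.8, -3.5]
grip_width: 0.667
```

Run:
```python
from h import *
c=cap('side','side3'); c2=cap('top','top3');s=c['s'];print(s['t'],s['eef_pos'],s['eef_rot'],s['joint_pos'],s['contact_force'],s['wrist_torque'],s['grip_width'])
cv2.imwrite('pics/m3.png',np.hstack([cv2.resize(c['pixels'][120:320,180:380,::-1],(400,400)),cv2.resize(c2['pixels'][200:400,200:400,::-1],(400,400))]))
for n in [c,c2]:
    W=cloud(n);z=W[...,2]
    m=(abs(W[...,0]-503)<60)&(abs(W[...,1]-37)<60)&(z>40)&(z<66); Q=W[m];print(len(Q),Q.min(0) if len(Q) else 0,Q.max(0) if len(Q) else 0, cv2.minAreaRect(Q[:,:2].astype(np.float32)) if len(Q) else 0)
```

```text
6.925 [503.70067824  36.45597033 189.257321  ] [ 3.14068561 -0.97036457  1.23418467] [-0.3844388   0.32077575  1.91077459  1.05277632  1.24895115 -0.58987566] [-0.01375511 -0.82337811 -3.5429893 ] [-0.85953738  0.28819346  0.04787679] 0.6670327254368954
137 [468.63957468  -0.60962092  51.34647556] [538.1815985   50.32111767  65.99711823] ((510.46136474609375, 17.26749610900879), (76.66227722167969, 39.58163070678711), 22.707475662231445)
6 [473.56938803   6.10328894  56.32796703] [508.95405264  18.50031958  60.13624998] ((491.260009765625, 12.29690170288086), (0.15018796920776367, 37.493316650390625), 70.84974670410156)
```

View pics/m3.png

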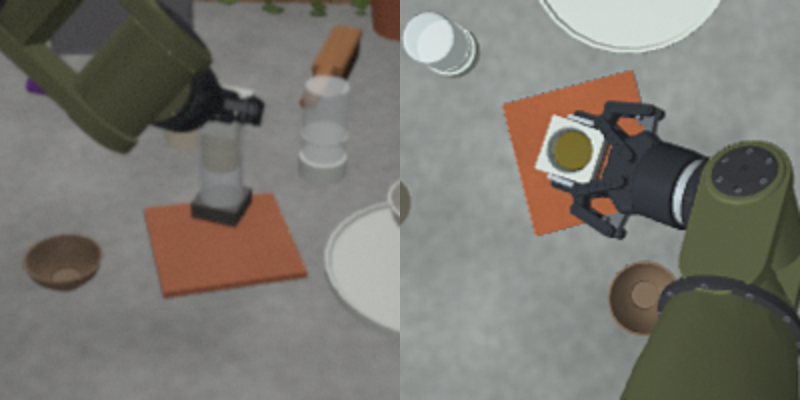

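The feeder hangs upright above the tile, foot at (222,205) in the side crop. I'll check its tilt and position from the head's top face and the foot's edges.

Run:
```python
from h import *
c=load('top3');W=cloud(c);z=W[...,2];hsv=cv2.cvtColor(c['pixels'],cv2.COLOR_RGB2HSV)
m=(abs(W[...,0]-503)<60)&(abs(W[...,1]-37)<60)&(z>190)&(z<225)&(hsv[...,1]<40)&(hsv[...,2]>140)
Q=W[m];print(len(Q),cv2.minAreaRect(Q[:,:2].astype(np.float32)),np.median(Q[:,2]))
A=np.c_[Q[:,:2]-Q[:,:2].mean(0),np.ones(len(Q))];print(np.linalg.lstsq(A,Q[:,2],rcond=None)[0])
# predicted feeder edges in side view if vertical
c=load('side3'); im=c['pixels'][:,:,::-1].copy()
a=np.array([.331,.9435]);n=np.array([-.9435,.331]);ctr=np.array([503.5,36.5])
for zz in (189.3-135,189.3-113,189.3-15,189.3+15):
    P=np.array([np.r_[ctr+29*(i*a+j*n),zz] for i,j in((1,1),(1,-1),(-1,-1),(-1,1))])
    cv2.polylines(im,[proj(c,P).round().astype(int)],True,(0,255,0) ,1)
cv2.imwrite('pics/m3b.png',cv2.resize(im[150:260,250:360],(770,770)[::1],interpolation=2)[:600])
```

```text
432 ((503.519287109375, 38.696815490722656), (57.56312561035156, 70.63977813720703), 70.26678466796875) 201.89946218375127
[-1.36171357e-02 -2.56017229e-02  2.01895267e+02]
```

View pics/m3b.png

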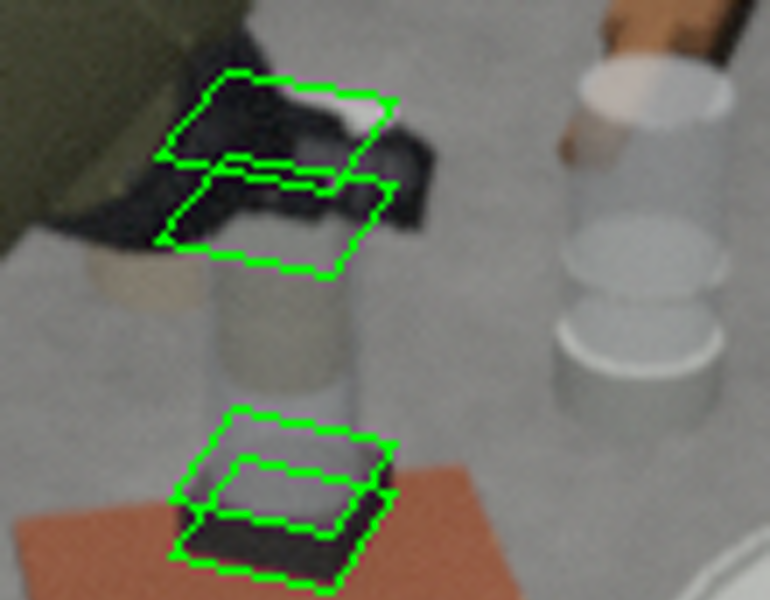

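The predicted foot outline matches the image and the tilt is small. I lower it gently, keeping the last millimetres for force feedback.

>>> servo_tool(moves=[{"dr": [0,0,0],"travel": [0,1,-8],"jaw": 0.8},{"dr": [0,0,0],"travel": [0,1,-18],"jaw": 0.8},{"dr": [0,0,0],"travel": [0,1,-26],"jaw": 0.8},{"dr": [0,0,0],"travel": [0,1,-32],"jaw": 0.8},{"dr": [0,0,0],"travel": [0,1,-36],"jaw": 0.8},{"dr": [0,0,0],"travel": [0,1,-38],"jaw": 0.8},{"dr": [0,0,0],"travel": [0,1,-39],"jaw": 0.8},{"dr": [0,0,0],"travel": [0,1,-40],"jaw": 0.8},{"dr": [0,0,0],"travel": [0,1,-40],"jaw": 0.8}])

```text
t: 8.15
eef_pos: [503.6, 38.2, 149.3]
eef_rot: [3.141, -0.971, 1.235]
contact_force: [0.8, -0.5, -3.0]
grip_width: 0.668
```

>>> servo_tool(moves=[{"dr": [0,0,0],"travel": [0,0,-1],"jaw": 0.8},{"dr": [0,0,0],"travel": [0,0,-2],"jaw": 0.8},{"dr": [0,0,0],"travel": [0,0,-2],"jaw": 0.8}])

```text
t: 8.52
eef_pos: [503.6, 38.1, 147.4]
eef_rot: [3.141, -0.971, 1.234]
contact_force: [0.8, 0.3, -2.2]
grip_width: 0.668
```

>>> servo_tool(moves=[{"dr": [0,0,0],"travel": [0,0,-0.5],"jaw": 0.8},{"dr": [0,0,0],"travel": [0,0,-1],"jaw": 0.8},{"dr": [0,0,0],"travel": [0,0,-1],"jaw": 0.8}])

```text
t: 8.9
eef_pos: [503.7, 38.3, 147.3]
eef_rot: [3.14, -0.972, 1.236]
contact_force: [-3.5, -0.3, 11.0]
grip_width: 0.67
```

>>> servo_tool(moves=[{"dr": [0,0,0],"travel": [0,0,-0.5],"jaw": 0.8},{"dr": [0,0,0],"travel": [0,0,-1],"jaw": 0.8},{"dr": [0,0,0],"travel": [0,0,-1],"jaw": 0.8}])

```text
t: 9.28
eef_pos: [503.8, 38.3, 147.3]
eef_rot: [3.139, -0.974, 1.237]
contact_force: [-10.2, -1.6, 22.2]
grip_width: 0.668
```

The feeder is down, with the contact force rising. I ease off to a light load, lower the grip force and open slowly.

>>> servo_tool(moves=[{"dr": [0,0,0],"travel": [0,0,1],"jaw": 0.6},{"dr": [0,0,0],"travel": [0,0,1.3],"jaw": 0.4},{"dr": [0,0,0],"travel": [0,0,1.3],"jaw": 0.34},{"dr": [0,0,0],"travel": [0,0,1.3],"jaw": 0.32},{"dr": [0,0,0],"travel": [0,0,1.3],"jaw": 0.29},{"dr": [0,0,0],"travel": [0,0,1.3],"jaw": 0.25},{"dr": [0,0,0],"travel": [0,0,1.3],"jaw": 0.15},{"dr": [0,0,0],"travel": [0,0,1.3],"jaw": 0},{"dr": [0,0,0],"travel": [0,0,1.3],"jaw": 0},{"dr": [0,0,0],"travel": [0,0,1.3],"jaw": 0}], grip_force=20)

```text
t: 10.52
eef_pos: [503.5, 38.1, 146.5]
eef_rot: [3.141, -0.971, 1.234]
contact_force: [-0.4, 0.2, -0.3]
grip_width: 1.002
```

Run:
```python
from h import *
c=cap('side','side4'); c2=cap('wrist','wrist4');s=c['s'];print(s['t'],s['eef_pos'],s['contact_force'],s['grip_width'],R.from_euler('xyz',s['eef_rot']).as_matrix()[:,2])
cv2.imwrite('pics/m4.png',np.hstack([cv2.resize(c['pixels'][120:320,180:380,::-1],(400,400)),cv2.resize(c2['pixels'][:,80:560,::-1],(400,400))]))
```

```text
10.525 [503.52739464  38.1174458  146.54642216] [-0.39387014  0.15746467 -0.2750932 ] 1.0019271305144712 [ 0.27284223  0.77879744 -0.56482888]
```

View pics/m4.png

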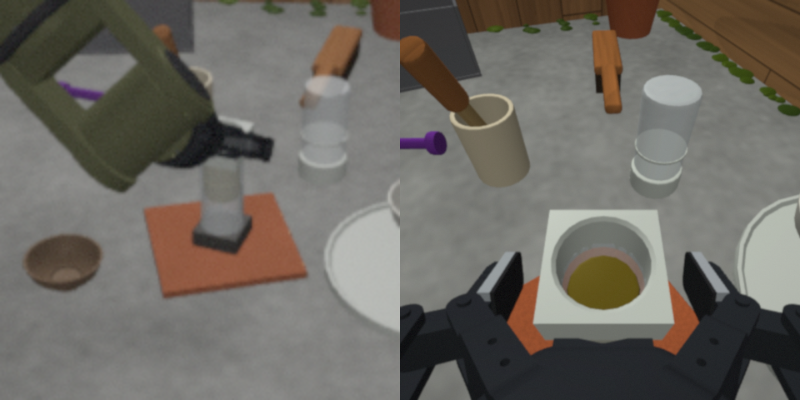

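The feeder stands by itself, with the jaws clear on both sides of the head at (505–700,300) in the wrist crop. The same view shows the wooden tamper in the crock at (430,75). I'll fit its axis from all three clouds.

```bash
cat > tam.py <<'E'
from h import *
def fit(names,ck=(446,291),zmin=103,verbose=True):
    Ps=[];
    for n in names:
        c=load(n);W=cloud(c);hsv=cv2.cvtColor(c['pixels'],cv2.COLOR_RGB2HSV)
        f=240/np.tan(np.radians(c['fovy'])/2)
        m=(np.hypot(W[...,0]-ck[0],W[...,1]-ck[1])<130)&(W[...,2]>zmin)&(W[...,2]<215)&(hsv[...,1]>90)&(hsv[...,0]<20)
        m=cv2.erode(m.astype(np.uint8),np.ones((2,2)))>0
        Q=W[m]
        print(n,len(Q),Q.min(0).round(0) if len(Q) else '',Q.max(0).round(0) if len(Q) else '')
        Ps.append((n,Q))
    def res(p,Q):
        d=np.array([p[2],p[3],1]);d/=np.linalg.norm(d);o=np.array([p[0],p[1],150])
        v=Q-o;return np.linalg.norm(v-np.outer(v@d,d),axis=1)-13
    for n,Q in Ps+[('all',np.vstack([q for _,q in Ps]))]:
        if len(Q)<20: continue
        o=least_squares(res,[Q[:,0].mean(),Q[:,1].mean(),-.27,-.33],args=(Q,),loss='soft_l1')
        p=o.x;d=np.array([p[2],p[3],1]);L=np.linalg.norm(d);d/=L
        s=(Q-[p[0],p[1],150])@d
        print(n,p.round(3),'tilt',np.degrees(np.arccos(d[2])).round(1),'rms',np.sqrt((o.fun**2).mean()).round(2),'top',(np.array([p[0],p[1],150])+d*np.percentile(s,99)).round(1))
E
python3 - <<'E'
from tam import *
fit(['top0','side0','wrist4'],zmin=125)
for n in ['wrist4']:
    c=load(n);W=cloud(c);z=W[...,2]
    m=(np.hypot(W[...,0]-446,W[...,1]-291)<45)&(z>89)&(z<98);Q=W[m][:,:2].astype(np.float32);print('rim',len(Q),cv2.minEnclosingCircle(Q))
E
```

```text
top0 149 [409. 228. 144.] [440. 262. 195.]
side0 163 [412. 223. 125.] [440. 253. 190.]
wrist4 3578 [408. 225. 125.] [442. 257. 193.]
top0 [ 4.26475e+02  2.68032e+02 -2.13000e-01 -1.19300e+00] tilt 50.5 rms 4.17 top [419.1 226.9 184.5]
side0 [ 4.36093e+02  2.30043e+02 -2.41000e-01 -3.40000e-01] tilt 22.6 rms 3.93 top [427.6 218.  185.4]
wrist4 [ 4.34350e+02  2.31021e+02 -2.24000e-01 -2.82000e-01] tilt 19.8 rms 4.71 top [426.  220.5 187.3]
all [ 4.34885e+02  2.31327e+02 -2.27000e-01 -2.72000e-01] tilt 19.5 rms 4.9 top [426.3 221.  187.9]
rim 1459 ((445.3540344238281, 292.7255859375), 36.84134292602539)
```

>>> servo_tool(moves=[{"dr": [0,0,0],"travel": [-5,-15,11],"jaw": 0},{"dr": [0,0,0],"travel": [-16,-47,34],"jaw": 0},{"dr": [0,0,0],"travel": [-33,-93,68],"jaw": 0},{"dr": [0,0,0],"travel": [-33,-93,120],"jaw": 0},{"dr": [-0.3,0.1,0],"travel": [-60,-50,165],"jaw": 0},{"dr": [-0.916,0.321,0],"travel": [-100,0,185],"jaw": 0},{"dr": [-0.916,0.321,0],"travel": [-110,60,185],"jaw": 0},{"dr": [-0.916,0.321,0],"travel": [-110,112,185],"jaw": 0},{"dr": [-0.916,0.321,0],"travel": [-110,112,185],"jaw": 0},{"dr": [-0.916,0.321,0],"travel": [-110,112,185],"jaw": 0},{"dr": [-0.916,0.321,0],"travel": [-110,112,185],"jaw": 0},{"dr": [-0.916,0.321,0],"travel": [-110,112,185],"jaw": 0}])

```text
t: 12.12
eef_pos: [393.5, 149.3, 331.7]
eef_rot: [-3.141, -0.002, 1.233]
contact_force: [-0.8, -0.1, 0.2]
grip_width: 1.001
```

Run:
```python
from tam import *
c=cap('wrist','wrist5'); s=c['s'];print(s['t'],s['eef_pos'],s['eef_rot'],s['joint_pos'])
cap('side','side5');cap('top','top5')
fit(['top5','side5','wrist5'],zmin=125)
W=cloud(c);z=W[...,2]
m=(np.hypot(W[...,0]-446,W[...,1]-291)<45)&(z>89)&(z<98);Q=W[m][:,:2].astype(np.float32);print('rim',len(Q),cv2.minEnclosingCircle(Q),np.median(z[m]))
# feeder
for n in ['top5','wrist5','side5']:
    c=load(n);W=cloud(c);z=W[...,2]
    m=(abs(W[...,0]-503)<60)&(abs(W[...,1]-37)<60)&(z>153)&(z<175);Q=W[m]
    if len(Q)>20: print(n,len(Q),cv2.minAreaRect(Q[:,:2].astype(np.float32)),np.median(Q[:,2]), np.linalg.lstsq(np.c_[Q[:,:2]-[503,37],np.ones(len(Q))],Q[:,2],rcond=None)[0])
```

```text
12.125 [393.49966564 149.33782367 331.72289798] [-3.14127814e+00 -1.96401825e-03  1.23255370e+00] [ 0.27468815 -0.05127639  1.72649203  0.00179738  1.4655046   0.61274235]
top5 153 [409. 228. 143.] [440. 262. 194.]
side5 159 [412. 224. 126.] [439. 252. 192.]
wrist5 1379 [408. 227. 138.] [440. 271. 194.]
top5 [ 4.25633e+02  2.71523e+02 -1.52000e-01 -1.31000e+00] tilt 52.8 rms 4.07 top [420.3 226.  184.8]
side5 [ 4.35413e+02  2.29992e+02 -2.30000e-01 -2.98000e-01] tilt 20.6 rms 3.72 top [427.  219.1 186.5]
wrist5 [ 4.26059e+02  2.52790e+02 -2.25000e-01 -4.11000e-01] tilt 25.1 rms 4.25 top [417.2 236.6 189.4]
all [ 4.26174e+02  2.52680e+02 -2.46000e-01 -3.97000e-01] tilt 25.0 rms 4.2 top [416.3 236.8 190. ]
rim 1425 ((444.58319091796875, 294.1476745605469), 36.2281494140625) 94.78993927842049
top5 379 ((504.2900085449219, 40.21532440185547), (58.19870376586914, 57.135379791259766), 70.66974639892578) 159.81821956320542 [2.16135700e-03 3.70684508e-04 1.59761782e+02]
wrist5 1841 ((504.1033020019531, 40.96687698364258), (58.39429473876953, 58.91423797607422), 70.55240631103516) 159.5367071030748 [8.36384218e-03 2.10536476e-03 1.58862378e+02]
side5 294 ((503.53961181640625, 37.40079116821289), (62.9393310546875, 59.22346878051758), 70.63792419433594) 158.42800838586504 [-2.97633305e-03  8.10231001e-03  1.57945387e+02]
```

View pics/wrist5.png

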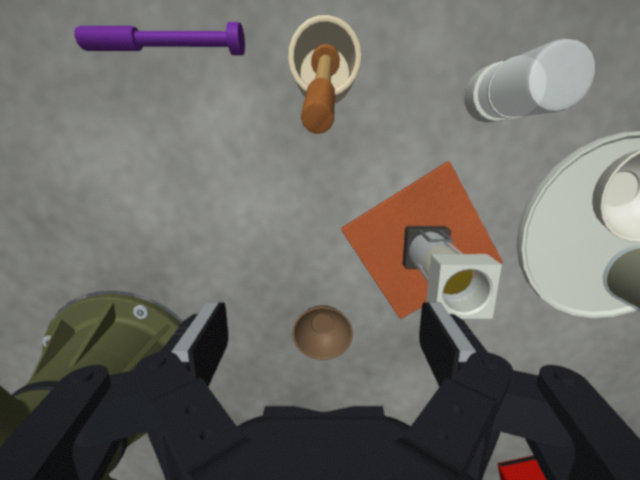

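View pics/side5.png

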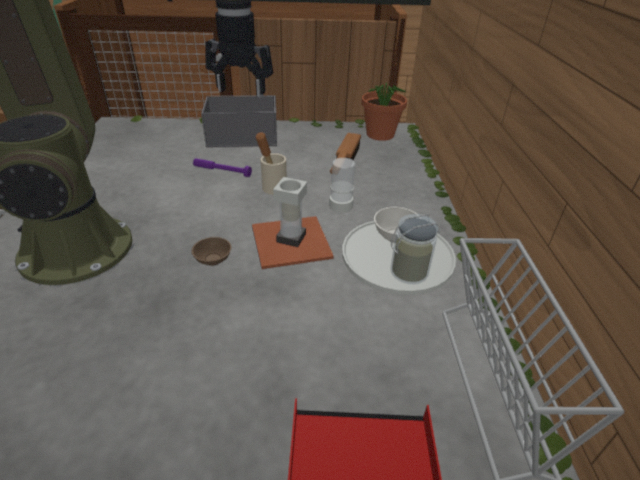

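The feeder stands vertical at about (504,39), its top 150 mm above the tile. The cylinder fit landed in wrong local minima, because only one side of the handle's surface is visible. I'll fit the handle's silhouette over several views instead.

```bash
cat > sil.py <<'E'
from h import *
from scipy.optimize import minimize
def ring(o,d,r,s):
    u=np.cross(d,[0,0,1.]) if abs(d[2])<.999 else np.array([1.,0,0]);u/=np.linalg.norm(u);v=np.cross(d,u)
    t=np.linspace(0,2*np.pi,32,endpoint=False)
    return o+s*d+r*(np.outer(np.cos(t),u)+np.outer(np.sin(t),v))
S=4
def hull(c,P,box):
    q=(proj(c,P)-box[:2])*S
    im=np.zeros(((box[3]-box[1])*S,(box[2]-box[0])*S),np.uint8)
    cv2.fillConvexPoly(im,cv2.convexHull(q.round().astype(np.int32)),1);return im
def obs(c,box,zmin=100):
    W=cloud(c);hsv=cv2.cvtColor(c['pixels'],cv2.COLOR_RGB2HSV)
    m=(hsv[...,1]>130)&(hsv[...,0]<16)&((W[...,2]>zmin)|np.isnan(W[...,2]))
    m=m.astype(np.uint8)[box[1]:box[3],box[0]:box[2]]
    n,l,st,_=cv2.connectedComponentsWithStats(m); 
    m=(l==1+np.argmax(st[1:,4])).astype(np.uint8)
    return cv2.resize(m,None,fx=S,fy=S,interpolation=0)
E
python3 - <<'E'
from sil import *
V=[]
for n,b in [('wrist5',(280,35,360,145)),('wrist4',(80,20,220,160)),('top5',(165,280,205,330)),('side5',(245,120,290,195))]:
    c=load(n);o=obs(c,b);V.append((n,c,b,o));print(n,o.sum()/S/S)
def handle(p):
    d=np.array([p[2],p[3],1]);d/=np.linalg.norm(d);top=np.array([p[0],p[1],p[4]])
    return np.vstack([ring(top,d,13,0),ring(top,d,13,-68)])
def cost(p,vs=V):
    t=0
    for n,c,b,o in vs:
        h=hull(c,handle(p),b);t+=1-(h&o).sum()/(h|o).sum()
    return t/len(vs)
p0=np.array([412,236,-.27,-.35,188])
for vs,nm in [(V,'all'),(V[:2],'wrist'),(V[2:],'ext')]:
    best=None
    for st in [p0,p0+[8,0,.05,.05,0],p0+[-5,8,-.05,-.05,0]]:
        sim=np.vstack([st]+[st+np.eye(5)[i]*[8,8,.1,.1,5][i] for i in range(5)])
        o=minimize(cost,st,args=(vs,),method='Nelder-Mead',options=dict(initial_simplex=sim,xatol=.02,fatol=1e-4,maxiter=600))
        if best is None or o.fun<best.fun: best=o
    p=best.x;d=np.array([p[2],p[3],1]);d/=np.linalg.norm(d)
    print(nm,best.fun,p.round(3),'d',d.round(3),'tilt',np.degrees(np.arccos(d[2])).round(1),'foot',(np.array([p[0],p[1],p[4]])-190*d).round(1))
    if nm=='all':
        ims=[]
        for n,c,b,o in V:
            im=np.dstack([hull(c,handle(p),b)*255,o*255,o*0]);ims.append(cv2.resize(im,(200,280)))
        cv2.imwrite('pics/sil.png',np.hstack(ims))
E
```

```text
wrist5 1410.0
wrist4 3550.0
top5 170.0
side5 138.0
all 0.21088830719640828 [ 4.20338e+02  2.39067e+02 -1.34000e-01 -3.53000e-01  1.87389e+02] d [-0.125 -0.33   0.936] tilt 20.7 foot [444.1 301.8   9.6]
wrist 0.10124335309019128 [ 4.19800e+02  2.39578e+02 -1.49000e-01 -3.32000e-01  1.87782e+02] d [-0.14  -0.312  0.94 ] tilt 20.0 foot [446.4 298.9   9.3]
ext 0.28948610758401544 [ 4.20894e+02  2.37923e+02 -8.50000e-02 -3.87000e-01  1.87949e+02] d [-0.079 -0.36   0.93 ] tilt 21.6 foot [436.  306.3  11.3]
```

View pics/sil.png

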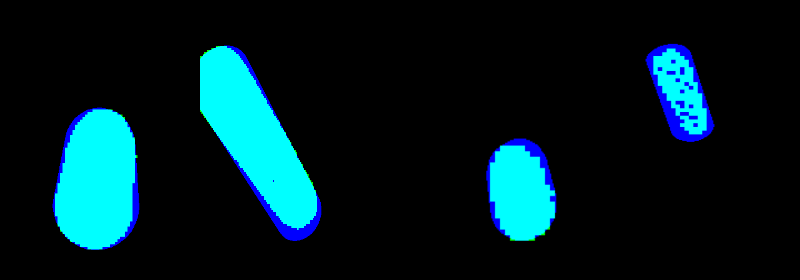

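Run:
```python
from sil import *
import sil
V=[]
for n,b in [('wrist5',(280,35,360,145)),('wrist4',(40,20,220,160)),('top5',(165,280,205,330)),('side5',(245,120,290,195))]:
    c=load(n)
    def obs(c,box):
        W=cloud(c);hsv=cv2.cvtColor(cv2.GaussianBlur(c['pixels'],(3,3),0),cv2.COLOR_RGB2HSV)
        m=(hsv[...,1]>105)&(hsv[...,0]<16)&((W[...,2]>100)|np.isnan(W[...,2]))
        m=m.astype(np.uint8)[box[1]:box[3],box[0]:box[2]];k=np.ones((3,3))
        n,l,st,_=cv2.connectedComponentsWithStats(m);m=(l==1+np.argmax(st[1:,4])).astype(np.uint8)
        return cv2.resize(m,None,fx=S,fy=S,interpolation=0)
    o=obs(c,b);V.append((n,c,b,o))
def handle(p):
    d=np.array([p[2],p[3],1]);d/=np.linalg.norm(d);top=np.array([p[0],p[1],15+190*d[2]-0.])
    return np.vstack([ring(top,d,13,0),ring(top,d,13,-68)])
def cost(p,vs=V):
    t=0
    for n,c,b,o in vs:
        h=hull(c,handle(p),b);t+=1-(h&o).sum()/(h|o).sum()
    return t/len(vs)
p0=np.array([415,236,-.2,-.35])
for vs,nm in [(V,'all'),(V[:2],'wrist'),(V[2:],'ext')]:
    best=None
    for st in [p0,p0+[8,0,.05,.05],p0+[-5,8,-.1,-.05]]:
        sim=np.vstack([st]+[st+np.eye(4)[i]*[8,8,.1,.1][i] for i in range(4)])
        o=minimize(cost,st,args=(vs,),method='Nelder-Mead',options=dict(initial_simplex=sim,xatol=.02,fatol=1e-4,maxiter=600))
        if best is None or o.fun<best.fun: best=o
    p=best.x;d=np.array([p[2],p[3],1]);d/=np.linalg.norm(d)
    print(nm,best.fun,p.round(3),'d',d.round(3),'tilt',np.degrees(np.arccos(d[2])).round(1),'foot',(np.array([p[0],p[1],15+190*d[2]])-190*d).round(1))
    for v in V: print(v[0],cost(p,[v]))
    if nm=='all':
        ims=[]
        for n,c,b,o in V:
            im=np.dstack([hull(c,handle(p),b)*255,o*255,o*0]);ims.append(cv2.resize(im,(200,280)))
        cv2.imwrite('pics/sil2.png',np.hstack(ims))
```

```text
all 0.18291228284442024 [ 4.20218e+02  2.37543e+02 -1.40000e-01 -4.37000e-01] d [-0.127 -0.397  0.909] tilt 24.6 foot [444.4 312.9  15. ]
wrist5 0.166125423973443
wrist4 0.0739587207140201
top5 0.20664315108759557
side5 0.2849218356026223
wrist 0.11796318714144438 [ 4.19881e+02  2.37791e+02 -1.59000e-01 -4.35000e-01] d [-0.144 -0.395  0.908] tilt 24.8 foot [447.2 312.8  15. ]
wrist5 0.16324983758030753
wrist4 0.07267653670258123
top5 0.23050654524758107
side5 0.28771929824561404
ext 0.22509086125070094 [ 4.21179e+02  2.37038e+02 -8.60000e-02 -3.88000e-01] d [-0.08  -0.361  0.929] tilt 21.7 foot [436.4 305.6  15. ]
wrist5 0.17708333333333337
wrist4 0.17512204870528447
top5 0.1335273197542839
side5 0.316654402747118
```

View pics/sil2.png

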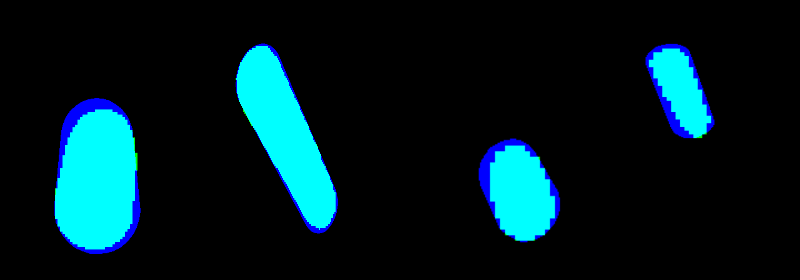

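The silhouette fit now agrees: handle top near (420,237,188), tilt about 24°, with the foot resting on the far side of the crock floor. I go to the pre-grasp pose along that axis.

>>> servo_tool(moves=[{"dr": [0.15,-0.05,0],"travel": [9,31,-20],"jaw": 0},{"dr": [0.3,-0.1,0],"travel": [18,55,-50],"jaw": 0},{"dr": [0.396,-0.139,0],"travel": [18,62,-84],"jaw": 0},{"dr": [0.396,-0.139,0],"travel": [18,62,-84],"jaw": 0},{"dr": [0.396,-0.139,0],"travel": [18,62,-84],"jaw": 0},{"dr": [0.396,-0.139,0],"travel": [18,62,-84],"jaw": 0}])

```text
t: 13.02
eef_pos: [412.2, 212.2, 249.2]
eef_rot: [3.139, -0.42, 1.235]
contact_force: [-0.0, -0.2, 0.8]
grip_width: 1.0
```

Run:
```python
from h import *
c=cap('wrist','wrist6'); s=c['s'];print(s['t'],s['eef_pos'],s['eef_rot'],s['joint_pos'].round(2))
A=R.from_euler('xyz',s['eef_rot']).as_matrix();print(A[:,2])
im=c['pixels'][:,:,::-1].copy()
for d in (-30,0,40,80,100,120,140): 
    u,v=proj(c,s['eef_pos']+d*A[:,2])[0]; cv2.circle(im,(int(u),int(v)),3,(0,255,0),-1)
d=np.array([-.15,-.378,.913]);T=np.array([420,237.5,188])
for L in (0,34,68,190): u,v=proj(c,T-L*d)[0];cv2.circle(im,(int(u),int(v)),3,(255,0,255),-1)
cv2.imwrite('pics/w6.png',im)
```

```text
13.025 [412.15769754 212.19664356 249.16840755] [ 3.13908724 -0.41995191  1.23516844] [ 0.23 -0.02  1.93  0.41  1.03  0.38]
[ 0.13665157  0.38414107 -0.91310568]
```

View pics/w6.png

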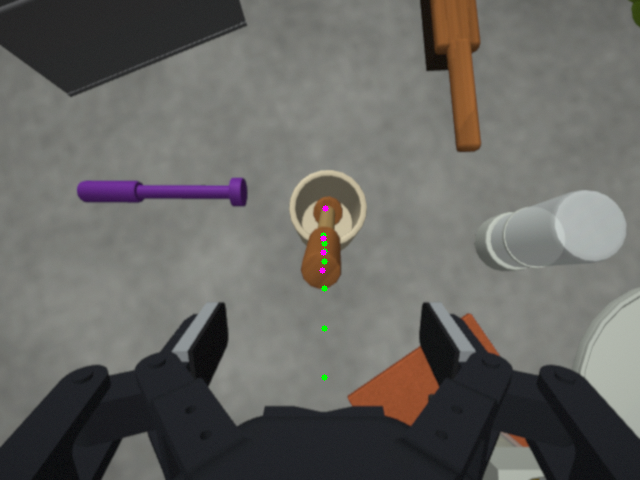

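The model points (magenta) lie on the handle at (323,270) and the foot at (326,210), and the tool axis runs through them. Advancing and closing.

>>> servo_tool(moves=[{"dr": [0,0,0],"travel": [4,12,-28],"jaw": 0},{"dr": [0,0,0],"travel": [9,25,-60],"jaw": 0},{"dr": [0,0,0],"travel": [13.5,38,-91],"jaw": 0},{"dr": [0,0,0],"travel": [13.5,38,-91],"jaw": 0},{"dr": [0,0,0],"travel": [13.5,38,-91],"jaw": 0.5},{"dr": [0,0,0],"travel": [13.5,38,-91],"jaw": 0.65},{"dr": [0,0,0],"travel": [13.5,38,-91],"jaw": 1},{"dr": [0,0,0],"travel": [13.5,38,-91],"jaw": 1},{"dr": [0,0,0],"travel": [13.5,38,-91],"jaw": 1},{"dr": [0,0,0],"travel": [13.5,38,-91],"jaw": 1},{"dr": [0,0,0],"travel": [13.5,38,-91],"jaw": 1}], grip_force=60)

```text
t: 14.45
eef_pos: [425.2, 250.2, 157.2]
eef_rot: [3.141, -0.42, 1.234]
contact_force: [-2.1, -2.2, 6.6]
grip_width: 0.295
```

Run:
```python
from h import *
c=cap('wrist','wrist7'); s=c['s'];print(s['t'],s['eef_pos'],s['eef_rot'],s['contact_force'],s['grip_width'])
c2=cap('side','side7')
cv2.imwrite('pics/m7.png',np.hstack([cv2.resize(c2['pixels'][80:220,190:330,::-1],(400,400)),cv2.resize(c['pixels'][:,80:560,::-1],(400,400))]))
```

```text
14.45 [425.24130064 250.20371733 157.24482217] [ 3.14073162 -0.42046591  1.23427419] [-2.08240633 -2.18341025  6.56323302] 0.29455880846523175
```

View pics/m7.png

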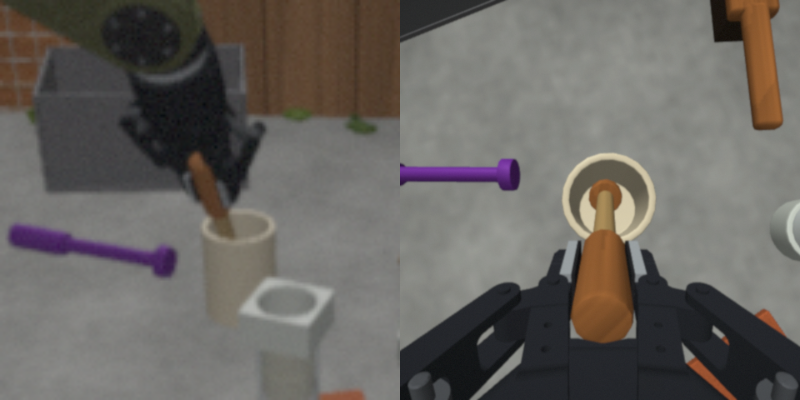

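The handle is held (25 mm opening, handle top at (605,318) in the wrist crop). Now I straighten it over the crock's centre and then lift.

>>> servo_tool(moves=[{"dr": [0,0,0],"travel": [-1,-2,5],"jaw": 1},{"dr": [-0.066,0.023,0],"travel": [2,5,9],"jaw": 1},{"dr": [-0.132,0.046,0],"travel": [6,13,12],"jaw": 1},{"dr": [-0.198,0.07,0],"travel": [10,21,14],"jaw": 1},{"dr": [-0.264,0.093,0],"travel": [13,28,16],"jaw": 1},{"dr": [-0.33,0.116,0],"travel": [17,36,18],"jaw": 1},{"dr": [-0.396,0.139,0],"travel": [20,42.5,20],"jaw": 1},{"dr": [-0.396,0.139,0],"travel": [20,42.5,20],"jaw": 1},{"dr": [-0.396,0.139,0],"travel": [20,42.5,20],"jaw": 1}], grip_force=90)

```text
t: 15.68
eef_pos: [444.8, 292.2, 176.4]
eef_rot: [-3.141, -0.001, 1.234]
contact_force: [-0.6, -0.3, -1.6]
grip_width: 0.278
```

Run:
```python
from h import *
c=cap('wrist','wrist8'); s=c['s'];print(s['t'],s['eef_pos'],s['eef_rot'],s['contact_force'],s['grip_width'])
c2=cap('side','side8')
cv2.imwrite('pics/m8.png',np.hstack([cv2.resize(c2['pixels'][80:220,190:330,::-1],(400,400)),cv2.resize(c['pixels'][:,80:560,::-1],(400,400))]))
```

```text
15.675 [444.78706262 292.23514291 176.35193256] [-3.14106308e+00 -8.92658994e-04  1.23393341e+00] [-0.62828574 -0.29094486 -1.55941154] 0.27817580593319985
```

View pics/m8.png

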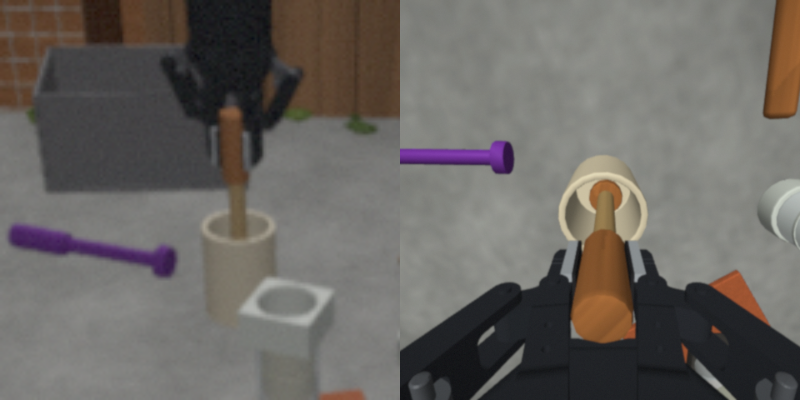

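>>> servo_tool(moves=[{"dr": [0,0,0],"travel": [0,0,15],"jaw": 1},{"dr": [0,0,0],"travel": [0,0,35],"jaw": 1},{"dr": [0,0,0],"travel": [0,0,55],"jaw": 1},{"dr": [0,0,0],"travel": [0,0,75],"jaw": 1},{"dr": [0,0,0],"travel": [0,0,100],"jaw": 1},{"dr": [0,0,0],"travel": [0,0,140],"jaw": 1},{"dr": [0,0,0],"travel": [0,0,175],"jaw": 1},{"dr": [0,0,0],"travel": [0,0,175],"jaw": 1},{"dr": [0,0,0],"travel": [0,0,175],"jaw": 1}])

```text
t: 16.9
eef_pos: [444.8, 292.4, 351.4]
eef_rot: [-3.141, 0.0, 1.234]
contact_force: [0.7, -0.4, -1.4]
grip_width: 0.284
```

```bash
cat > tsil.py <<'E'
from sil import *
def tfit(names,g0=35,boxes=None):
    """tamper pose rel. TCP: params = offset x,y of top, slope x,y, g (TCP below top). fits handle+shaft+foot silhouettes (side/wrist)"""
    V=[]
    for n in names:
        c=load(n);s=c['s'];p=np.array(s['eef_pos'])
        hsv=cv2.cvtColor(cv2.GaussianBlur(c['pixels'],(3,3),0),cv2.COLOR_RGB2HSV)
        q=proj(c,np.array([p+[dx,dy,dz] for dx in(-30,30) for dy in (-30,30) for dz in (-175,50)]))
        b=np.r_[np.floor(q.min(0)),np.ceil(q.max(0))].astype(int);b=np.clip(b,0,[640,480,640,480])
        V.append((n,c,b,hsv,p))
    return V
def parts(p,tcp):
    d=np.array([p[2],p[3],1]);d/=np.linalg.norm(d);top=tcp+np.array([p[0],p[1],0])+p[4]*d
    return [np.vstack([ring(top,d,13,0),ring(top,d,13,-68)]),np.vstack([ring(top,d,8,-68),ring(top,d,8,-176)]),np.vstack([ring(top,d,17,-176),ring(top,d,17,-190)])],top,d
E
python3 - <<'E'
from tsil import *
for n in ['side','top','wrist']:
    c=cap(n,n+'9')
s=c['s'];print(s['t'],s['eef_pos'],s['contact_force'],s['grip_width'])
tcp=s['eef_pos']
for n in ['side9','wrist9']:
    c=load(n);im=c['pixels'][:,:,::-1].copy()
    P,top,d=parts([0,0,0,0,35],tcp)
    ov=im.copy()
    for h in P: cv2.polylines(ov,[cv2.convexHull(proj(c,h).round().astype(np.int32))],True,(0,255,0),1)
    if n=='side9':u,v=proj(c,tcp-[0,0,70])[0].astype(int);a=cv2.resize(ov[v-65:v+65,u-45:u+45],(416,600),interpolation=2);a0=cv2.resize(im[v-65:v+65,u-45:u+45],(380,600),interpolation=2)
    else: cv2.imwrite('pics/w9.png',ov)
cv2.imwrite('pics/s9.png',np.hstack([a,a0]))
E
```

```text
17.0 [444.81249836 292.41727669 350.74182192] [-1.11124149 -0.1559409  -0.98380348] 0.2807764320058113Traceback (most recent call last):
  File "<stdin>", line 8, in <module>
  File "tsil.py", line 13, in parts
    d=np.array([p[2],p[3],1]);d/=np.linalg.norm(d);top=tcp+np.array([p[0],p[1],0])+p[4]*d
                              ^^^^^^^^^^^^^^^^^^^^
numpy._core._exceptions._UFuncOutputCastingError: Cannot cast ufunc 'divide' output from dtype('float64') to dtype('int64') with casting rule 'same_kind'
```

```bash
sed -i 's/\[p\[2\],p\[3\],1\]/[p[2],p[3],1.]/' tsil.py
python3 - <<'E'
from tsil import *
tcp=np.array(load('wrist9')['s']['eef_pos'])
for n in ['side9','wrist9']:
    c=load(n);im=c['pixels'][:,:,::-1].copy()
    P,top,d=parts([0,0,0,0,35],tcp)
    ov=im.copy()
    for h in P: cv2.polylines(ov,[cv2.convexHull(proj(c,h).round().astype(np.int32))],True,(0,255,0),1)
    if n=='side9':u,v=proj(c,tcp-[0,0,70])[0].astype(int);a=cv2.resize(ov[max(0,v-65):v+65,u-45:u+45],(416,600),interpolation=2);a0=cv2.resize(im[max(0,v-65):v+65,u-45:u+45],(380,600),interpolation=2)
    else: cv2.imwrite('pics/w9.png',ov)
cv2.imwrite('pics/s9.png',np.hstack([a,a0]))
E
```

```text
(no output)
```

View pics/s9.png

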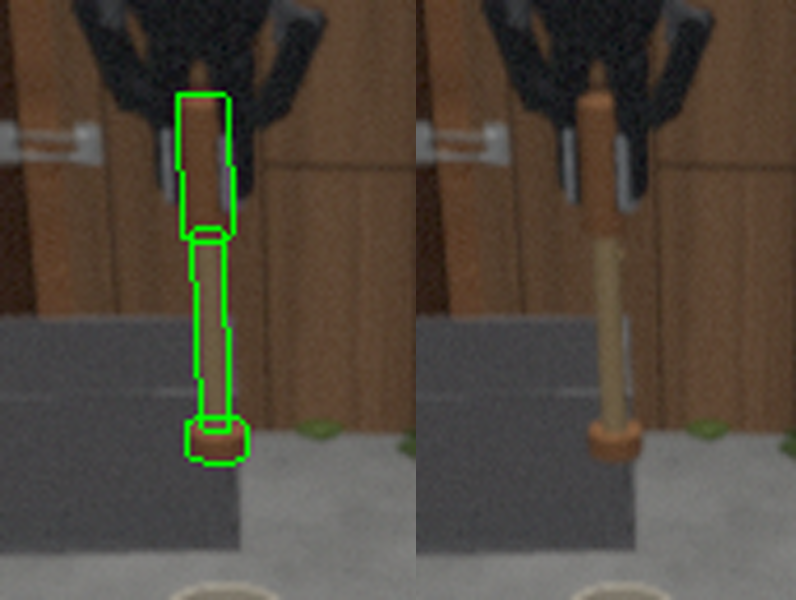

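View pics/w9.png

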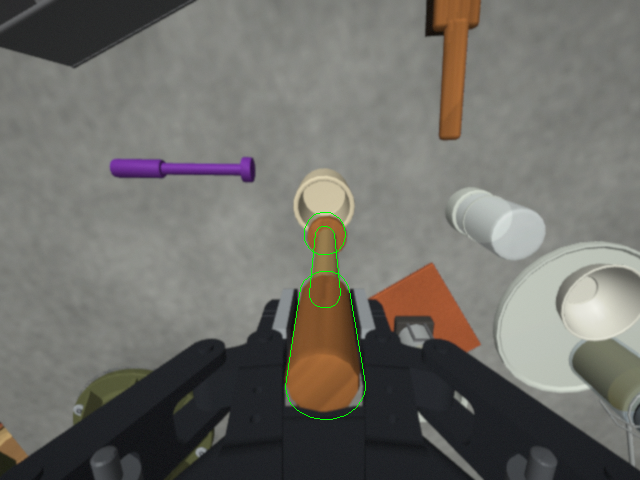

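The vertical model with the TCP 35 mm below the handle top matches both views to about 1–2 mm, so the foot is straight under the TCP. Moving over the feeder's mouth.

>>> servo_tool(moves=[{"dr": [0,0,0],"travel": [6,-25,0],"jaw": 1},{"dr": [0,0,0],"travel": [14,-60,0],"jaw": 1},{"dr": [0,0,0],"travel": [23,-100,0],"jaw": 1},{"dr": [0,0,0],"travel": [33,-140,0],"jaw": 1},{"dr": [0,0,0],"travel": [42,-180,0],"jaw": 1},{"dr": [0,0,0],"travel": [51,-218,0],"jaw": 1},{"dr": [0,0,0],"travel": [57,-242,0],"jaw": 1},{"dr": [0,0,0],"travel": [59,-253,-5],"jaw": 1},{"dr": [0,0,0],"travel": [59,-253,-20],"jaw": 1},{"dr": [0,0,0],"travel": [59,-253,-20],"jaw": 1},{"dr": [0,0,0],"travel": [59,-253,-20],"jaw": 1},{"dr": [0,0,0],"travel": [59,-253,-20],"jaw": 1}])

```text
t: 18.55
eef_pos: [504.1, 40.1, 331.9]
eef_rot: [3.141, -0.0, 1.235]
contact_force: [-0.7, 0.8, -1.5]
grip_width: 0.284
```

Run:
```python
from tsil import *
for n in ['side','top','wrist']: c=cap(n,n+'10')
s=c['s'];print(s['t'],s['eef_pos'],s['eef_rot'],s['contact_force'])
tcp=np.array(s['eef_pos']);fc=np.array([504,39.2])
for n in ['side10','wrist10','top10']:
    c=load(n);im=c['pixels'][:,:,::-1].copy()
    ov=cv2.resize(im,None,fx=4,fy=4,interpolation=2)
    P,top,d=parts([0,0,0,0,34],tcp)
    for h in P: cv2.polylines(ov,[cv2.convexHull((proj(c,h)*4).round().astype(np.int32))],True,(0,255,0),1)
    cv2.polylines(ov,[(proj(c,ring(np.r_[fc,160],np.array([0,0,1.]),23,0))*4).round().astype(np.int32)],True,(255,0,255),1)
    u,v=(proj(c,np.r_[fc,170])[0]*4).astype(int); v=max(v,300);u=max(u,200)
    r=150 if n!='wrist10' else 260
    cr=ov[max(0,v-r):v+r,u-r:u+r]; cv2.imwrite(f'pics/z_{n}.png',cv2.resize(cr,(390,390)))
cv2.imwrite('pics/m10.png',np.hstack([cv2.imread('pics/z_side10.png'),cv2.imread('pics/z_wrist10.png')]))
```

```text
18.65 [504.05986749  39.90022018 331.84404216] [ 3.14118105e+00 -1.84567227e-04  1.23452255e+00] [-0.07663096 -0.59917237  0.03983509]
```

View pics/m10.png

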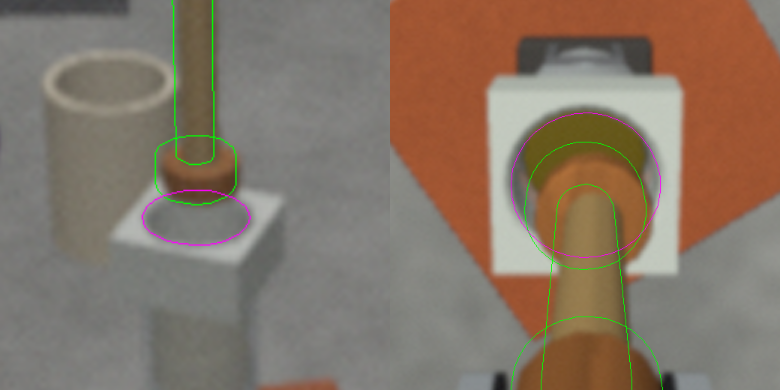

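View pics/z_top10.png

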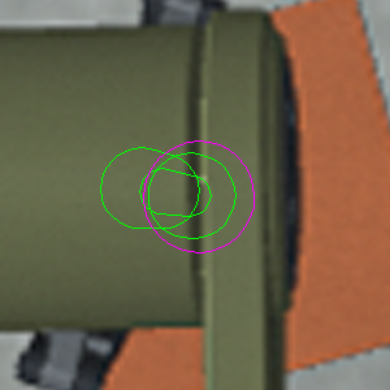

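The foot sits about 1.5 mm off in x and 1.8 mm off in y from the mouth's centre (wrist crop: foot (593,212), mouth (585,185) at different depth). I correct that, then enter the tube.

>>> servo_tool(moves=[{"dr": [0,0,0],"travel": [-1.5,2,0],"jaw": 1},{"dr": [0,0,0],"travel": [-1.5,2,-5],"jaw": 1},{"dr": [0,0,0],"travel": [-1.5,2,-12],"jaw": 1},{"dr": [0,0,0],"travel": [-1.5,2,-18],"jaw": 1},{"dr": [0,0,0],"travel": [-1.5,2,-24],"jaw": 1},{"dr": [0,0,0],"travel": [-1.5,2,-30],"jaw": 1},{"dr": [0,0,0],"travel": [-1.5,2,-34],"jaw": 1},{"dr": [0,0,0],"travel": [-1.5,2,-34],"jaw": 1}])

```text
t: 19.7
eef_pos: [502.5, 41.6, 297.3]
eef_rot: [-3.141, 0.0, 1.234]
contact_force: [-0.8, -0.8, -0.4]
grip_width: 0.283
```

Run:
```python
from tsil import *
c=cap('wrist','wrist11');c2=cap('side','side11')
s=c['s'];print(s['t'],s['eef_pos'],s['contact_force'],s['wrist_torque'])
u,v=proj(c,[504,39.2,160])[0].astype(int);a=cv2.resize(c['pixels'][v-70:v+70,u-70:u+70,::-1],(400,400),interpolation=2)
u,v=proj(c2,[504,39.2,130])[0].astype(int);b=cv2.resize(c2['pixels'][v-50:v+50,u-50:u+50,::-1],(400,400),interpolation=2)
cv2.imwrite('pics/m11.png',np.hstack([b,a]))
```

```text
19.7 [502.49570063  41.64821509 297.34095973] [-0.78620797 -0.78747653 -0.41739443] [-0.01791806  0.00039907 -0.05652803]
```

View pics/m11.png

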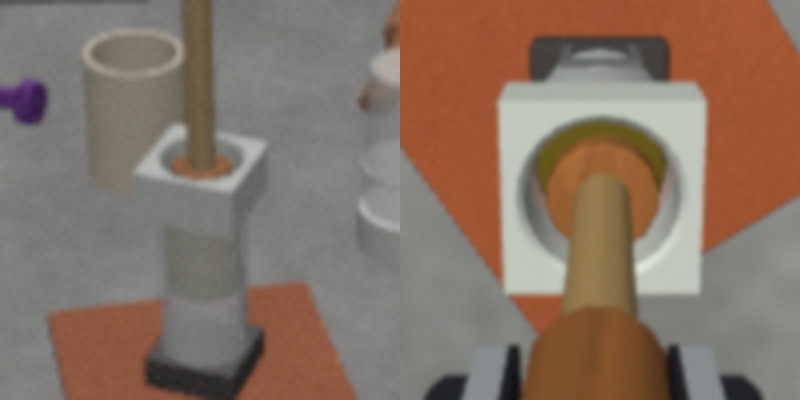

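The foot is inside the mouth and clear all round. Pressing down slowly.

>>> servo_tool(moves=[{"dr": [0,0,0],"travel": [0,0,-3],"jaw": 1},{"dr": [0,0,0],"travel": [0,0,-6],"jaw": 1},{"dr": [0,0,0],"travel": [0,0,-9],"jaw": 1},{"dr": [0,0,0],"travel": [0,0,-12],"jaw": 1},{"dr": [0,0,0],"travel": [0,0,-15],"jaw": 1},{"dr": [0,0,0],"travel": [0,0,-18],"jaw": 1}], grip_force=110)

```text
t: 20.55
eef_pos: [502.6, 41.6, 279.5]
eef_rot: [3.141, -0.0, 1.234]
contact_force: [-1.4, 0.4, 3.9]
grip_width: 0.278
```

>>> servo_tool(moves=[{"dr": [0,0,0],"travel": [0,0,-3],"jaw": 1},{"dr": [0,0,0],"travel": [0,0,-6],"jaw": 1},{"dr": [0,0,0],"travel": [0,0,-9],"jaw": 1},{"dr": [0,0,0],"travel": [0,0,-12],"jaw": 1},{"dr": [0,0,0],"travel": [0,0,-15],"jaw": 1},{"dr": [0,0,0],"travel": [0,0,-18],"jaw": 1}])

```text
t: 21.3
eef_pos: [502.6, 41.6, 261.4]
eef_rot: [3.142, -0.0, 1.234]
contact_force: [-1.0, 0.3, 4.7]
grip_width: 0.28
```

The cakes slide at about 5 N, as expected.

>>> servo_tool(moves=[{"dr": [0,0,0],"travel": [0,0,-2.5],"jaw": 1},{"dr": [0,0,0],"travel": [0,0,-5],"jaw": 1},{"dr": [0,0,0],"travel": [0,0,-7.5],"jaw": 1},{"dr": [0,0,0],"travel": [0,0,-10],"jaw": 1},{"dr": [0,0,0],"travel": [0,0,-12.5],"jaw": 1},{"dr": [0,0,0],"travel": [0,0,-15],"jaw": 1},{"dr": [0,0,0],"travel": [0,0,-17],"jaw": 1}])

```text
t: 22.18
eef_pos: [502.6, 41.6, 244.4]
eef_rot: [-3.142, 0.0, 1.234]
contact_force: [-0.7, 0.5, 3.4]
grip_width: 0.281
```

>>> servo_tool(moves=[{"dr": [0,0,0],"travel": [0,0,-0.8],"jaw": 1},{"dr": [0,0,0],"travel": [0,0,-1.6],"jaw": 1},{"dr": [0,0,0],"travel": [0,0,-2.4],"jaw": 1}])

```text
t: 22.55
eef_pos: [502.5, 41.6, 242.2]
eef_rot: [-3.142, 0.0, 1.234]
contact_force: [-0.3, 0.1, 2.8]
grip_width: 0.279
```

>>> servo_tool(moves=[{"dr": [0,0,0],"travel": [0,0,-0.8],"jaw": 1},{"dr": [0,0,0],"travel": [0,0,-1.6],"jaw": 1},{"dr": [0,0,0],"travel": [0,0,-2.4],"jaw": 1}])

```text
t: 22.92
eef_pos: [502.6, 41.6, 239.8]
eef_rot: [3.142, 0.0, 1.234]
contact_force: [0.1, 0.4, 3.2]
grip_width: 0.279
```

>>> servo_tool(moves=[{"dr": [0,0,0],"travel": [0,0,-0.7],"jaw": 1},{"dr": [0,0,0],"travel": [0,0,-1.4],"jaw": 1}])

```text
t: 23.18
eef_pos: [502.5, 41.6, 238.3]
eef_rot: [-3.142, 0.0, 1.234]
contact_force: [-0.1, 0.1, 3.3]
grip_width: 0.282
```

>>> servo_tool(moves=[{"dr": [0,0,0],"travel": [0,0,-0.6],"jaw": 1},{"dr": [0,0,0],"travel": [0,0,-1],"jaw": 1}])

```text
t: 23.42
eef_pos: [502.7, 41.7, 237.8]
eef_rot: [3.141, -0.0, 1.234]
contact_force: [-1.4, 0.9, 9.3]
grip_width: 0.283
```

It has reached the hard stop: the force rises at TCP z 238, where home was expected. A little more pressure now.

>>> servo_tool(moves=[{"dr": [0,0,0],"travel": [0,0,-0.6],"jaw": 1},{"dr": [0,0,0],"travel": [0,0,-1.2],"jaw": 1},{"dr": [0,0,0],"travel": [0,0,-1.2],"jaw": 1}])

```text
t: 23.8
eef_pos: [502.9, 41.7, 237.7]
eef_rot: [3.14, -0.001, 1.234]
contact_force: [-3.1, -0.4, 17.2]
grip_width: 0.281
```

Run:
```python
from tsil import *
c2=cap('side','side12');s=c2['s'];print(s['t'],s['eef_pos'],s['contact_force'])
u,v=proj(c2,[504,39.2,100])[0].astype(int)
cv2.imwrite('pics/m12.png',cv2.resize(c2['pixels'][v-60:v+60,u-60:u+60,::-1],(580,580),interpolation=2))
```

```text
23.8 [502.9236885   41.68561244 237.67450628] [-3.0786158  -0.40110935 17.22704263]
```

View pics/m12.png

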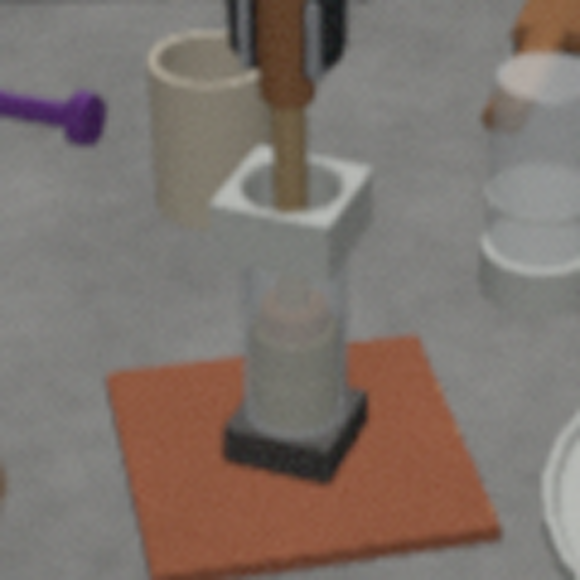

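The cakes sit on the dark foot with no gap (side crop 295,400), pressed at 17 N. I lift the tamper out and carry it to the crock.

>>> servo_tool(moves=[{"dr": [0,0,0],"travel": [0,0,2],"jaw": 1},{"dr": [0,0,0],"travel": [0,0,12],"jaw": 1},{"dr": [0,0,0],"travel": [0,0,27],"jaw": 1},{"dr": [0,0,0],"travel": [0,0,47],"jaw": 1},{"dr": [0,0,0],"travel": [0,0,72],"jaw": 1},{"dr": [0,0,0],"travel": [0,0,95],"jaw": 1},{"dr": [0,0,0],"travel": [0,0,112],"jaw": 1},{"dr": [0,0,0],"travel": [0,0,112],"jaw": 1},{"dr": [0,0,0],"travel": [-6,25,112],"jaw": 1},{"dr": [0,0,0],"travel": [-14,60,112],"jaw": 1},{"dr": [0,0,0],"travel": [-23,100,112],"jaw": 1},{"dr": [0,0,0],"travel": [-33,140,105],"jaw": 1},{"dr": [0,0,0],"travel": [-42,180,90],"jaw": 1},{"dr": [0,0,0],"travel": [-51,218,75],"jaw": 1},{"dr": [0,0,0],"travel": [-57,243,65],"jaw": 1},{"dr": [0,0,0],"travel": [-59,253,55],"jaw": 1},{"dr": [0,0,0],"travel": [-59,253,50],"jaw": 1},{"dr": [0,0,0],"travel": [-59,253,50],"jaw": 1},{"dr": [0,0,0],"travel": [-59,253,50],"jaw": 1}])

```text
t: 26.22
eef_pos: [443.9, 294.0, 286.6]
eef_rot: [3.141, -0.001, 1.233]
contact_force: [0.6, -0.0, -0.1]
grip_width: 0.278
```

Run:
```python
from tsil import *
c=cap('wrist','wrist13');c2=cap('side','side13')
s=c['s'];print(s['t'],s['eef_pos'],s['contact_force']);tcp=np.array(s['eef_pos'])
out=[]
for c_,r in ((c2,55),(c,75)):
    ov=cv2.resize(c_['pixels'][:,:,::-1],None,fx=4,fy=4,interpolation=2)
    P,_,_=parts([0,0,0,0,34],tcp)
    for h in P: cv2.polylines(ov,[cv2.convexHull((proj(c_,h)*4).round().astype(np.int32))],True,(0,255,0),1)
    cv2.polylines(ov,[(proj(c_,ring(np.r_[445.2,292.6,95],np.array([0,0,1.]),30,0))*4).round().astype(np.int32)],True,(255,0,255),1)
    u,v=(proj(c_,[445.2,292.6,110])[0]*4).astype(int);r*=4
    out.append(cv2.resize(ov[max(0,v-r):v+r,u-r:u+r],(400,400)))
cv2.imwrite('pics/m13.png',np.hstack(out))
W=cloud(c2);z=W[...,2];m=(abs(W[...,0]-503)<60)&(abs(W[...,1]-37)<60)&(z>153)&(z<175);Q=W[m];print(len(Q),cv2.minAreaRect(Q[:,:2].astype(np.float32)),np.median(Q[:,2]))
```

```text
26.225 [443.93637088 293.99216951 286.64186432] [ 0.64613604 -0.03149992 -0.12859317]
295 ((503.57354736328125, 37.664833068847656), (63.00429916381836, 59.19987106323242), 70.7170639038086) 158.61710731384974
```

View pics/m13.png

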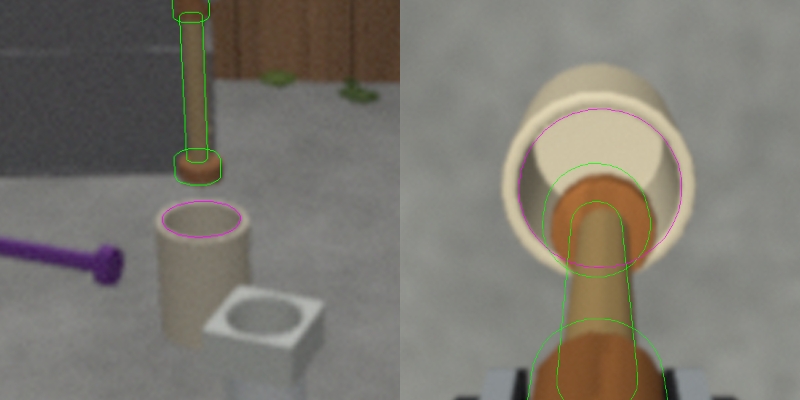

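View pics/side13.png

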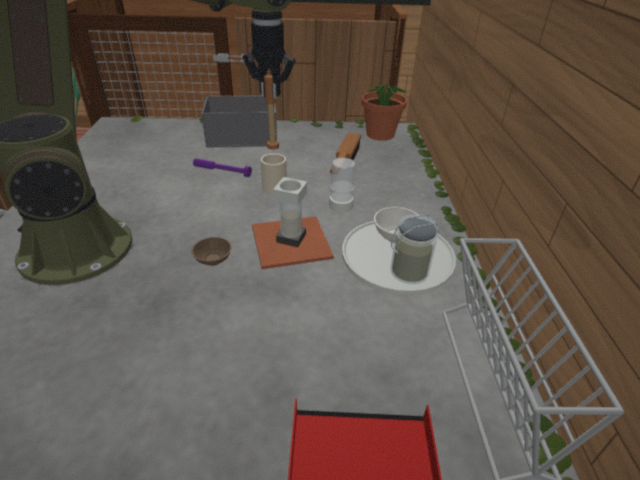

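The feeder has not moved, and the tamper's foot (600,225) lies within the crock's mouth circle. I lower it into the crock.

>>> servo_tool(moves=[{"dr": [0,0,0],"travel": [0,0,-15],"jaw": 1},{"dr": [0,0,0],"travel": [0,0,-30],"jaw": 1},{"dr": [0,0,0],"travel": [0,0,-45],"jaw": 1},{"dr": [0,0,0],"travel": [0,0,-65],"jaw": 1},{"dr": [0,0,0],"travel": [0,0,-85],"jaw": 1},{"dr": [0,0,0],"travel": [0,0,-100],"jaw": 1},{"dr": [0,0,0],"travel": [0,0,-110],"jaw": 1},{"dr": [0,0,0],"travel": [0,0,-114],"jaw": 1},{"dr": [0,0,0],"travel": [0,0,-116],"jaw": 1},{"dr": [0,0,0],"travel": [0,0,-118],"jaw": 1},{"dr": [0,0,0],"travel": [0,0,-119],"jaw": 1}])

```text
t: 27.7
eef_pos: [443.6, 294.7, 167.4]
eef_rot: [3.141, -0.0, 1.234]
contact_force: [1.4, -0.6, -1.6]
grip_width: 0.277
```

>>> servo_tool(moves=[{"dr": [0,0,0],"travel": [0,0,-1],"jaw": 1},{"dr": [0,0,0],"travel": [0,0,-2],"jaw": 1},{"dr": [0,0,0],"travel": [0,0,-2.5],"jaw": 1}])

```text
t: 28.08
eef_pos: [443.6, 294.6, 164.6]
eef_rot: [-3.142, 0.0, 1.234]
contact_force: [0.1, -0.6, -1.1]
grip_width: 0.278
```

>>> servo_tool(moves=[{"dr": [0,0,0],"travel": [0,0,-0.7],"jaw": 1},{"dr": [0,0,0],"travel": [0,0,-1.4],"jaw": 1},{"dr": [0,0,0],"travel": [0,0,-1.6],"jaw": 1}])

```text
t: 28.45
eef_pos: [443.7, 294.8, 163.9]
eef_rot: [3.141, -0.001, 1.234]
contact_force: [-2.2, -0.3, 7.9]
grip_width: 0.282
```

>>> servo_tool(moves=[{"dr": [0,0,0],"travel": [0,0,-0.5],"jaw": 1},{"dr": [0,0,0],"travel": [0,0,-1],"jaw": 1},{"dr": [0,0,0],"travel": [0,0,-1],"jaw": 1}])

```text
t: 28.82
eef_pos: [444.0, 295.1, 163.8]
eef_rot: [3.14, -0.002, 1.234]
contact_force: [-3.0, -1.5, 16.4]
grip_width: 0.282
```

The tamper is on the crock's floor. I ease off, open gently and back straight up.

>>> servo_tool(moves=[{"dr": [0,0,0],"travel": [0,0,1],"jaw": 0.9},{"dr": [0,0,0],"travel": [0,0,1.5],"jaw": 0.74},{"dr": [0,0,0],"travel": [0,0,1.5],"jaw": 0.71},{"dr": [0,0,0],"travel": [0,0,1.5],"jaw": 0.68},{"dr": [0,0,0],"travel": [0,0,1.5],"jaw": 0.64},{"dr": [0,0,0],"travel": [0,0,1.5],"jaw": 0.55},{"dr": [0,0,0],"travel": [0,0,1.5],"jaw": 0.35},{"dr": [0,0,0],"travel": [0,0,1.5],"jaw": 0},{"dr": [0,0,0],"travel": [0,0,1.5],"jaw": 0},{"dr": [0,0,0],"travel": [0,0,1.5],"jaw": 0}], grip_force=20)

```text
t: 30.08
eef_pos: [443.6, 294.7, 163.6]
eef_rot: [-3.142, -0.0, 1.234]
contact_force: [0.6, 0.1, -0.4]
grip_width: 1.004
```

Run:
```python
from h import *
c=cap('wrist','wrist14'); s=c['s'];print(s['t'],s['eef_pos'],s['contact_force'],s['grip_width'])
c2=cap('side','side14')
cv2.imwrite('pics/m14.png',np.hstack([cv2.resize(c2['pixels'][80:220,190:330,::-1],(400,400)),cv2.resize(c['pixels'][:,80:560,::-1],(400,400))]))
```

```text
30.075 [443.5512033  294.6526162  163.59989111] [ 0.57538873  0.07784005 -0.40429247] 1.0038789745484227
```

View pics/m14.png

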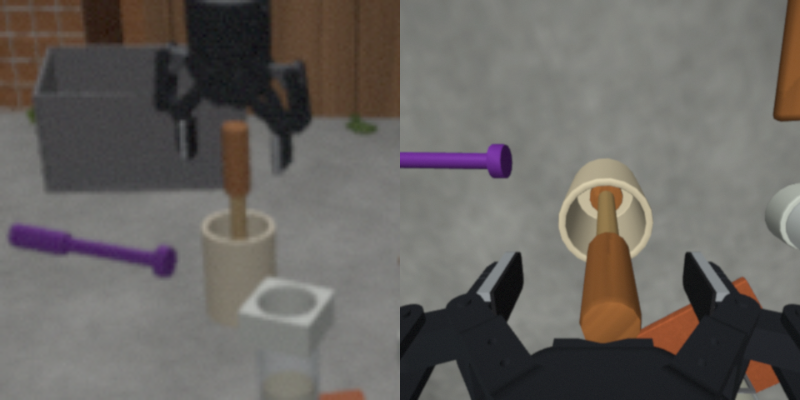

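The tamper stands upright on its own in the crock, with the jaws clear on both sides. Retreating.

>>> servo_tool(moves=[{"dr": [0,0,0],"travel": [0,0,15],"jaw": 0},{"dr": [0,0,0],"travel": [0,0,35],"jaw": 0},{"dr": [0,0,0],"travel": [0,0,60],"jaw": 0},{"dr": [0,0,0],"travel": [0,0,100],"jaw": 0},{"dr": [0,0,0],"travel": [0,0,140],"jaw": 0},{"dr": [0,0,0],"travel": [0,0,170],"jaw": 0},{"dr": [0,0,0],"travel": [-80,40,170],"jaw": 0},{"dr": [0,0,0],"travel": [-120,60,170],"jaw": 0},{"dr": [0,0,0],"travel": [-120,60,170],"jaw": 0},{"dr": [0,0,0],"travel": [-120,60,170],"jaw": 0},{"dr": [0,0,0],"travel": [-120,60,170],"jaw": 0},{"dr": [0,0,0],"travel": [-120,60,170],"jaw": 0}])

```text
t: 31.68
eef_pos: [324.4, 354.2, 333.5]
eef_rot: [-3.141, 0.0, 1.233]
contact_force: [-0.2, 0.1, 0.4]
grip_width: 0.996
```

Run:
```python
from sil import *
c=cap('side','side15');c2=cap('top','top15');s=c2['s'];print(s['t'],s['eef_pos'],s['joint_vel'].round(3),s['contact_force'])
for c_ in (c,c2):
    W=cloud(c_);z=W[...,2];m=(abs(W[...,0]-503)<60)&(abs(W[...,1]-37)<60)&(z>150)&(z<175);Q=W[m];print('head',len(Q),cv2.minAreaRect(Q[:,:2].astype(np.float32)) if len(Q)>5 else '',np.median(Q[:,2]))
    hsv=cv2.cvtColor(c_['pixels'],cv2.COLOR_RGB2HSV);m=(np.hypot(W[...,0]-445,W[...,1]-293)<100)&(z>110)&(z<230)&(hsv[...,1]>90)&(hsv[...,0]<20);Q=W[m];print('handle',len(Q),Q.min(0),Q.max(0))
t0=load('top0')['pixels'].astype(int);d=np.abs(t0-c2['pixels']).max(2)
for n,b in {'jar/bowl':(255,115,370,230),'dustpan':(465,170,610,270),'brush':(60,185,185,240),'bottle':(195,200,245,245)}.items(): print(n,(d[b[1]:b[3],b[0]:b[2]]>40).sum())
cv2.imwrite('pics/m15.png',np.hstack([cv2.resize(c['pixels'][100:300,180:380,::-1],(400,400)),cv2.resize(c2['pixels'][200:400,140:340,::-1],(400,400))]))
```

```text
31.725 [324.26420292 354.22212381 333.42857279] [ 0.004 -0.002  0.003 -0.    -0.001  0.002] [-0.29059455 -0.12578028  0.09797956]
head 351 ((503.8707275390625, 38.594757080078125), (61.70420837402344, 60.253318786621094), 70.44099426269531) 157.92622706875403
handle 242 [433.98993888 273.25076909 110.53871497] [457.26281216 297.16903233 199.81336666]
head 386 ((504.2184753417969, 40.28738784790039), (58.420475006103516, 57.21937942504883), 70.59529876708984) 160.12286216829986
handle 222 [433.15257053 278.08993093 121.00440833] [458.24303644 302.01975566 202.71236419]
jar/bowl 0
dustpan 0
brush 0
bottle 0
```

View pics/m15.png

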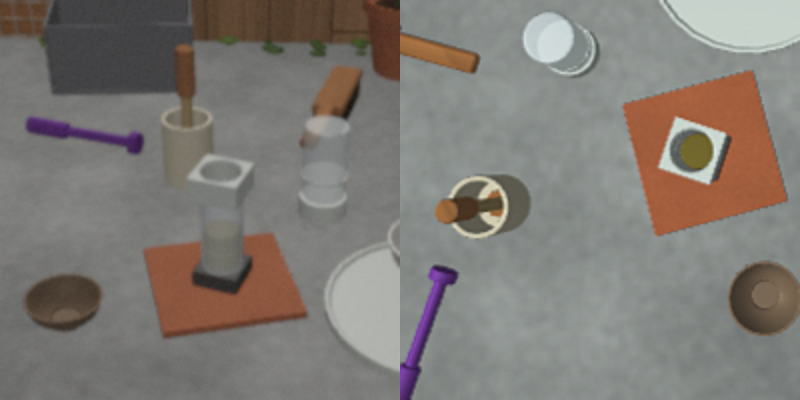

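All is at rest: the feeder is upright on the tile with the cakes at the bottom (side crop 222,245), and the tamper is in the crock (185,90), top at z ≈ 200 as expected for its foot on the floor.

```bash
python3 -c "
from station import manip
print(manip.job_done())"
```

```text
the job is handed in; nothing more can be done
None
```

The job is done and handed in at about 32 s of the 62 s allowed; the hand-in gave no verdict.

- **Feeder:** I picked it up by the head, stood it on the tile with under 25 N and let go. Last check: upright, centre about (504, 39) against the tile centre of about (503.6, 37.5), top 150 mm above the tile.
- **Cakes:** They slid down under about 3–5 N and I pressed them against the hard stop with about 17 N. The side view showed no gap under them afterwards.
- **Tamper:** It went back into the crock foot down and stands near upright, handle top at about z = 200–203 mm, as expected with its foot on the floor. The arm is clear, about 0 N.
- **Other things:** The jar, bowl, dustpan, brush and bottle showed no change in the top picture compared with the start.

**Disagreements:** My first cylinder fit of the leaning tamper was wrong, so I used a silhouette fit over several views instead. The cameras also differ by up to about 2–3 mm in y.

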